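# Crank the specimen camera's focus slide down onto its stop

### The job

Fit the loose hand crank fully home on the square drive end on top of the camera stand, then wind it anticlockwise by its revolving grip, between two and three full turns, until the camera carriage comes down on its stop. Feel for the stop and nip it up there with one firm, steady push of about 15 N at the grip, never forcing it beyond 25 N; then let go, leaving the crank seated on the square and the other things where they are.

Things in the scene. Friction and masses are not known exactly. Their poses are not given: they have to be found in the camera images.
- drive_end (a point): Centre of the top face of the steel square drive end on top of the camera stand, 225 mm above the bench, pointing up. The square is 16 x 16 mm with slightly rounded edges and stands 22 mm above a round collar 38 mm across, on which the hub of the crank comes to rest. x and y are square to the flats and turn with the shaft (alike every quarter turn); z is up.
- screw: The turning shaft with collar and square; origin 29 mm below drive_end on its axis. It turns stiffly (about 2.5 N at the grip of the crank), stays where it is left and stops dead at the stop. A steady 15 N at the grip, held half a second, nips it up; over 25 N forces it. The stand is a fixed aluminium screw slide with two guide rods; its top plate, 112 x 50 mm, is 10 mm below the face of the collar.
- carriage (a joint): Height of the camera carriage above its stop, m: 0 on the two dark stop collars on the guide rods; it starts 4.2 to 5.4 mm up. The screw moves it 2 mm a full turn, down when the shaft turns anticlockwise seen from above. The reading is too coarse to find the stop by: 0.1 mm is 18 degrees of crank, so the stop must be felt.
- crank: The loose metal hand crank, about 0.45 kg, most of it in the hub, lying on its flat underside on the bench, hub and grip upright. Origin under the hub on its axis, x along the arm from hub to grip. The arm is a flat bar 22 mm wide and 12 mm thick, its underside level with that of the hub. Only its weight holds it on the square.
- crank_hub (a point): Centre of the hub of the crank, half-way up (21 mm above its underside). The hub is a block 34 x 34 mm, 42 mm tall, with a square socket 17.2 mm wide and 25 mm deep, open at the bottom, mouth chamfered 1.5 mm, flats parallel to those of the hub. Axes as for crank. When fully home its underside rests on the collar and this point is 1 mm below drive_end.
- crank_grip (a point): Centre of the upright black grip of the crank, a cylinder 20 mm across and 60 mm tall that turns freely on its own pin, 60 mm from the hub axis. It reaches from 13 to 73 mm above the underside of the crank; this point is 43 mm above it. Axes as for crank.
- jar_a: closed white specimen jar, 52 mm across, 65 mm tall; bystander, origin under its centre
- jar_b: a second jar like it; bystander
- tkey: steel T-handled key lying on the bench, 95 mm long, cross bar 90 mm, 16 mm high; not needed for this job, bystander
- marker: marker pen lying on the bench, 125 mm long, 13 mm high; bystander
- spray: white bottle, 48 mm across, 130 mm tall; bystander
- cassette: cassette with a tissue block, 40 x 28 x 10 mm, on the stand's specimen board under the lens; bystander
- forceps: steel forceps lying on the bench, 115 mm long, 4 mm high; bystander

How it is judged:
On the way, in this order (a step that is already met when the one before it is completed fails the run):
1. the crank is fully home on the square end (horizontal distance between crank_hub and drive_end below 0.003 m and z of crank_hub in the frame of drive_end below 0.002 m and angle between the z axis of crank_hub and the z axis of drive_end, either way round below 0.1 rad), for 0.2 s.
2. it has been wound more than half-way, the crank still on the square (all of step 1 and value of joint carriage below 0.0021 m).
3. the carriage is down on its stop and is nipped up against it with a firm push (crank and square press on each other with over 70 N in all, as some 10 N of push at the grip makes) (all of step 1 and contact force between screw and crank above 70 N and value of joint carriage below 0.0001 m), for 0.2 s.
At the end, for the whole second after the job is handed in: The carriage is on its stop (within 0.1 mm, which is 18 degrees of crank), and the crank sits home on the square: within 3 mm of the axis and of full depth, upright within 0.1 rad; it has been let go (all of step 1 and value of joint carriage below 0.0001 m); the robot touches nothing.
It fails at once if the drive is forced: crank and square drive end press on each other with over 230 N in all, as a jolt of 25 N or a steady push of 35 N at the grip makes (contact force between screw and crank above 230 N).
It fails at once if a bystander is moved by more than 20 mm (distance of any of jar_a, jar_b, tkey, marker, spray, cassette, forceps from where it was at the start of the episode above 0.02 m).
It also fails if it takes over 72 s, if anything falls off the work surface, if the arm or the gripper's body presses on something with over 40 N, if the wrist force passes 120 N, or if a joint passes its speed limit or range.

### The arm

A 7-joint arm with a two-finger parallel gripper is mounted at the origin on the work surface. World frame = base frame: x ahead of the robot, y to its left, z up, the work surface at z = 0. Lengths are in m, angles in rad, forces in N, time in s.
With the tool pointing down it reaches from about 0.35 to 0.9 m from the base axis. Payload 8.1 kg.
Tool frame: the origin (TCP) lies at the very end of the fingers, on their centre line; the grasp point (between the pads) lies grip_point_offset behind it (grip_point_offset is the distance from the TCP to the grasp point, in m); z points along the fingers, y is the direction in which the jaws open and shut (so a half turn about z gives the same grasp; the last joint's range is limited). The gripper opens to 92 mm and grips with 3 to 60 N. Pads are 19 mm wide; open, the fingers measure 130 mm over their backs; the gripper's body (75 mm by 190 mm) begins 47 mm behind the grasp point.
Start: joints at [-1.231, 0.434, 0.025, 1.573, -0.012, 1.134, -0.075], TCP at [0.268, 0.565, 0.188] pointing down, gripper open.
Joint ranges: [-2.62, 2.62], [-0.44, 2.09], [-1.27, 1.32], [0.08, 2.57], [-1.32, 4.46], [0.12, 2], [-2.74, 2.74]. Speed limits (rad/s): [2.22, 2.22, 3.01, 3.01, 3.14, 3.14, 3.14].

### API

Orientations are given as a rotation vector (axis times angle).
In Python, from cell import * gives the robot as it stands.
- The arm moves only by the tool drive_tool, never from a script. Its argument "increments" is a list of rows, each an object of numbers: "grip": the gripper's target within -1 to 1 (shut at 1, half-way at 0, fully open at -1); "tx", "ty", "tz": the shift along the world's x, y, z normalised to -1 to 1, where 1 is 400 mm; "turn": the turn about the world's z normalised to -1 to 1, where 1 is 60 degrees. In form: [{"grip": .., "tx": .., "ty": .., "tz": .., "turn": ..}, ...]. A call has 1 to 20 rows; each row is the pose to reach, as a shift and turn from the pose measured when the call began; what a row does not reach only later rows make up. A row lasts 1/10 s, in which the tool goes at most 50 mm and 8.59 degrees, less where a joint would pass 70% of its speed; a pose out of reach is approached as far as the arm can. A call with a number of a shift or a turn outside -1 to 1 is refused whole. A call with a gripper value outside its range is refused whole. The fingers move at their own pace and stop on an object; "newtons" is the grip in N (left out, the last holds). Time passes only in rows, so rows that repeat a pose let the fingers close. It gives the time, the measured TCP pose, the force and the opening at its end, in the units of the state.
- observe(): the state, without advancing time (a new reading comes with each control period).
- get_image(name): name is "side" or "top"; returns the picture (420x560x3 uint8, red, green, blue); there is no depth.
- camera_info(name): a dict with "fx", "fy", "cx", "cy" (pixels), "distortion" ([k1, k2, p1, p2, k3] as OpenCV has them; the pictures are not rectified), "eye" and "rotation" of the camera in the world. Camera axes: x right, y down, z forward; pixel columns grow to the right and rows downward; lengths in m; the calibration is good to about 2 mm. A picture is of the moment at which its call begins. camera_info takes no time and is no camera call.
- sign_off(): hands the job in, once; it reports no verdict.
The state is a dict: "clock": time; "joints": joint angles; "dq": joint speeds; "joint_efforts": joint torques, N m; "position": TCP position; "ee_rot": TCP orientation; "force": force on the tool from outside, world axes, zero at the start; "ft_torque": the same for the moment, N m; "width": opening from 0.0 (shut) to 1.0 (fully open).
Only numpy, scipy, OpenCV 4.12 (cv2) and the standard library are available. Lean on these libraries where they do the work, as an engineer would, in place of code of your own. Each camera call takes 0.05 s, during which the arm holds its last target. There are 200 camera calls.

## Working session

There is one attempt and no reset: what is moved stays moved. The work goes in short steps, Python scripts to look and compute and a tool call to move; the robot and the scene stay as the last step left them, time stands still between calls to the robot, and variables do not carry over. Pictures are saved under pics/ and viewed, about 8 in all and at most 12, crops included, and the job is handed in when it is done.

Besides the shell and the picture viewer there is one more tool, called after "Request:" as name(argument=value, ...), one argument or row to a line, values as JSON. drive_tool: Moves the arm, as the interface text tells. Its arguments: {"type":"object","properties":{"increments":{"type":"array","items":{"type":"object","properties":{"grip":{"type":"number"},"tx":{"type":"number"},"ty":{"type":"number"},"tz":{"type":"number"},"turn":{"type":"number"}}}},"newtons":{"type":"number"}},"required":["increments"]}

```bash
ls; mkdir -p pics; python3 - <<'E'
from cell import *
import cv2
for n in("side","top"):
    im=get_image(n); cv2.imwrite(f"pics/{n}0.png",im[...,::-1]); print(n,camera_info(n))
print(observe())
E
```

```text
pics
side {'fx': 386.4021125758657, 'fy': 386.4021125758657, 'cx': 279.86686384555355, 'cy': 213.85068917596575, 'distortion': array([-0.07001274,  0.        ,  0.        ,  0.        ,  0.        ]), 'eye': array([ 0.13158398, -0.61105116,  0.79934555]), 'rotation': array([-2.23281801,  0.68946519, -0.27990564])}
top {'fx': 540.934652609468, 'fy': 540.934652609468, 'cx': 277.4615365153256, 'cy': 210.74021854206077, 'distortion': array([-0.13095483,  0.        ,  0.        ,  0.        ,  0.        ]), 'eye': array([ 0.23118474, -0.00358218,  1.63010209]), 'rotation': array([-2.15664315,  2.10493968, -0.23005392])}
{'clock': 0.1, 'joints': array([-1.23058789,  0.43514812,  0.02499144,  1.57402084, -0.01158559,
        1.13400495, -0.07510166]), 'dq': array([ 5.49746101e-05, -4.63589128e-04, -8.86587232e-04,  8.38184657e-04,
        7.60237049e-05, -5.11266422e-04,  8.11422171e-04]), 'joint_efforts': array([ 3.71523318e-03, -6.69128537e+01,  9.88498628e-01, -3.15142465e+01,
       -6.05093362e-02,  3.75550962e-02,  1.41604275e-05]), 'position': array([0.26764224, 0.56421357, 0.18702123]), 'ee_rot': array([-6.89980912e-01, -3.06471525e+00,  2.24115975e-03]), 'force': array([-0.699116  , -0.77028576, -0.57182459]), 'ft_torque': array([0.01161196, 0.02380667, 0.0141332 ]), 'width': 1.0007974779801196}
```

View pics/top0.png

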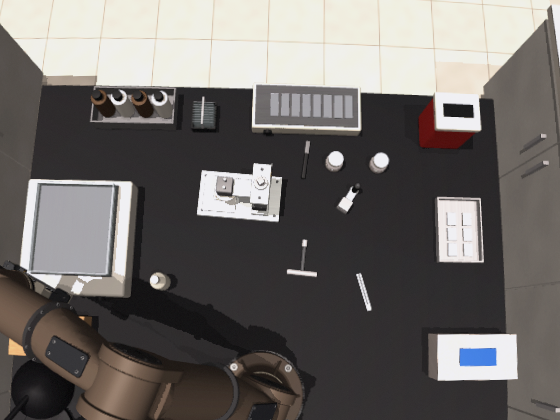

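View pics/side0.png

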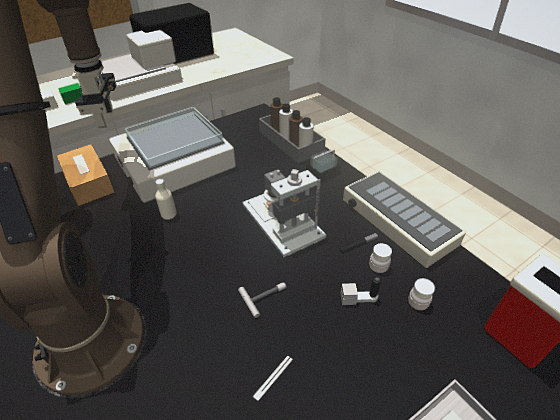

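The top view shows the stand's drive end near (261,182), the crank hub near (345,206) with its grip near (354,188), and the jars at (335,161) and (379,162). The side view shows the crank hub near (349,293), the grip near (375,287), and the drive end near (294,175). I'll enlarge these.

```bash
cat > h.py <<'E'
import numpy as np, cv2
from scipy.spatial.transform import Rotation as R
from cell import *
def ray(n,uv):
    c=camera_info(n);K=np.array([[c['fx'],0,c['cx']],[0,c['fy'],c['cy']],[0,0,1]])
    p=cv2.undistortPoints(np.array([[uv]],float),K,c['distortion'])[0,0]
    d=R.from_rotvec(c['rotation']).apply([p[0],p[1],1]);return c['eye'],d/np.linalg.norm(d)
def plane(n,uv,z):
    e,d=ray(n,uv);return e+d*(z-e[2])/d[2]
def tri(a,b):
    e1,d1=ray('top',a);e2,d2=ray('side',b)
    s=np.linalg.lstsq(np.c_[d1,-d2],e2-e1,rcond=None)[0]
    p,q=e1+s[0]*d1,e2+s[1]*d2;return (p+q)/2,np.linalg.norm(p-q)
def proj(n,P):
    c=camera_info(n);K=np.array([[c['fx'],0,c['cx']],[0,c['fy'],c['cy']],[0,0,1]])
    r=R.from_rotvec(c['rotation']).inv();return cv2.projectPoints(np.array([P],float),r.as_rotvec(),-r.apply(c['eye']),K,c['distortion'])[0][0,0]
def crop(n,u,v,w,h,s,im=None):
    im=get_image(n) if im is None else im
    return cv2.resize(im[v:v+h,u:u+w],None,fx=s,fy=s,interpolation=cv2.INTER_CUBIC)[...,::-1]
E
python3 - <<'E'
from h import *
t=cv2.imread('pics/top0.png')[...,::-1];s=cv2.imread('pics/side0.png')[...,::-1]
a=np.vstack([crop('top',325,175,50,37,8,t),crop('top',237,160,50,37,8,t)])
b=np.vstack([crop('side',335,268,50,37,8,s),crop('side',270,160,50,37,8,s)])
cv2.imwrite('pics/c1.png',np.hstack([a,b]))
E
```

```text
(no output)
```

View pics/c1.png

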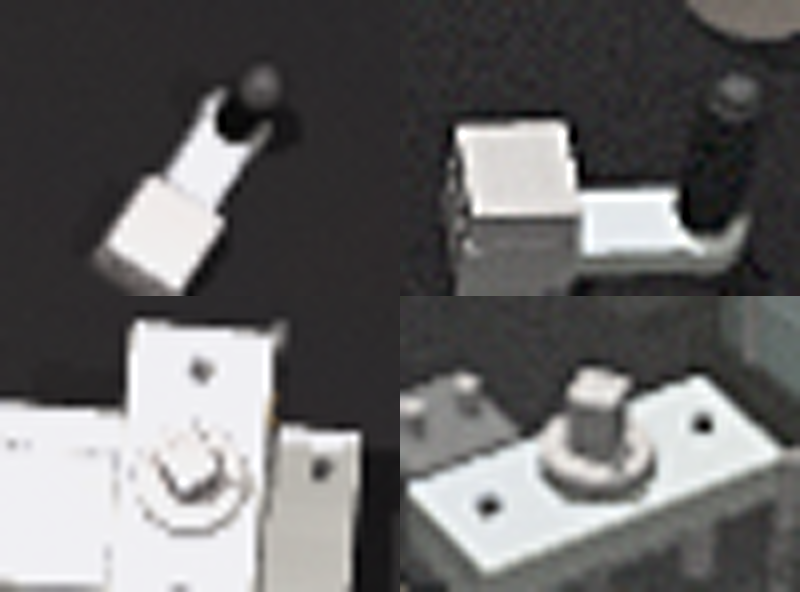

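```bash
python3 - <<'E'
from h import *
f=lambda x,y,u,v:((x+.5)/8-.5+u,(y+.5)/8-.5+v)
T=lambda x,y:f(x,y,325,175);T2=lambda x,y:f(x,y-296,237,160)
S=lambda x,y:f(x-400,y,335,268);S2=lambda x,y:f(x-400,y-296,270,160)
print('grip_off',[ (k,v) for k,v in globals().items() if 'grip' in k.lower()])
print('hub',tri(T(165,232),S(517,170)))
print('grip top',tri(T(262,78),S(738,88)))
print('square',tri(T2(190,461),S2(600,386)))
for nm,F,z,L in(('top',T,.042,[(151,177),(222,217),(182,293),(106,243)]),('side',S,.042,[(455,124),(568,121),(578,216),(470,219)]),
 ('top',T2,.225,[(158,460),(185,432),(222,462),(190,490)]),('side',S2,.225,[(580,372),(630,375),(620,403),(570,395)])):
    P=np.array([plane(nm,F(*p),z)[:2] for p in L]);d=np.roll(P,-1,0)-P
    print(nm,P.mean(0).round(4),np.hypot(*d.T).round(4),(np.degrees(np.arctan2(d[:,1],d[:,0]))%90).round(1))
print('grip73',plane('top',T(262,78),.073),plane('side',S(738,88),.073))
for n,uv in(('jarA',(335,158)),('jarB',(379,160)),('marker',(306,160))): print(n,plane('top',uv,.065))
o=observe();r=R.from_rotvec(o['ee_rot']).as_matrix();print(r.round(3))
E
python3 -c "
import cell;print([k for k in dir(cell) if k[0]!='_']);print(getattr(cell,'grip_point_offset',None))"
```

```text
grip_off [('grip_point_offset', 0.0188)]
hub (array([ 0.56745393, -0.24075361,  0.04029553]), np.float64(0.0017865226290038822))
grip top (array([ 0.62003748, -0.27231204,  0.07440742]), np.float64(0.00138317065747095))
square (array([0.58629999, 0.01451059, 0.22551269]), np.float64(0.0007494267140026045))
top [ 0.5677 -0.2411] [0.0307 0.0334 0.0342 0.0311] [61.4 62.7 57.4 56.6]
side [ 0.5659 -0.2412] [0.0343 0.0346 0.0319 0.0345] [57.  53.  57.  56.9]
top [0.5868 0.0148] [0.0132 0.0161 0.0144 0.0149] [48.6 51.7 43.6 47.6]
side [0.5863 0.0151] [0.0156 0.0148 0.0159 0.0123] [49.2 42.1 40.  40.2]
grip73 [ 0.62099255 -0.27295461  0.073     ] [ 0.62029666 -0.27138374  0.073     ]
jarA [ 0.70288314 -0.20707339  0.065     ]
jarB [ 0.70104435 -0.34157773  0.065     ]
marker [ 0.69384389 -0.11928718  0.065     ]
[[-0.904  0.429 -0.   ]
 [ 0.429  0.904 -0.001]
 [-0.    -0.001 -1.   ]]
['PlanningError', 'camera_info', 'get_image', 'grip_point_offset', 'observe', 'sign_off']
0.0188
```

Request:
drive_tool(
  increments=[
    {"grip": -1, "tx": 0.1, "ty": 0, "tz": 0.3, "turn": 0},
    {"grip": -1, "tx": 0.2, "ty": -0.3, "tz": 0.4, "turn": -0.05},
    {"grip": -1, "tx": 0.375, "ty": -1, "tz": 0.4, "turn": -0.1},
    {"grip": -1, "tx": 0.375, "ty": -1, "tz": 0.4, "turn": -0.1},
    {"grip": -1, "tx": 0.375, "ty": -1, "tz": 0.4, "turn": -0.1},
    {"grip": -1, "tx": 0.375, "ty": -1, "tz": 0.4, "turn": -0.1},
    {"grip": -1, "tx": 0.375, "ty": -1, "tz": 0.4, "turn": -0.1},
    {"grip": -1, "tx": 0.375, "ty": -1, "tz": 0.4, "turn": -0.1},
    {"grip": -1, "tx": 0.375, "ty": -1, "tz": 0.4, "turn": -0.1},
    {"grip": -1, "tx": 0.375, "ty": -1, "tz": 0.4, "turn": -0.1},
    {"grip": -1, "tx": 0.375, "ty": -1, "tz": 0.4, "turn": -0.1},
  ],
)

```text
clock: 1.2
position: [0.4197, 0.1583, 0.3484]
ee_rot: [0.863, 3.019, -0.001]
force: [0.7, 0.6, -0.6]
width: 0.998
```

Request:
drive_tool(
  increments=[
    {"grip": -1, "tx": 0.368, "ty": -0.998, "tz": 0, "turn": 0},
    {"grip": -1, "tx": 0.368, "ty": -0.998, "tz": 0, "turn": 0},
    {"grip": -1, "tx": 0.368, "ty": -0.998, "tz": 0, "turn": 0},
    {"grip": -1, "tx": 0.368, "ty": -0.998, "tz": 0, "turn": 0},
    {"grip": -1, "tx": 0.368, "ty": -0.998, "tz": 0, "turn": 0},
    {"grip": -1, "tx": 0.368, "ty": -0.998, "tz": 0, "turn": 0},
    {"grip": -1, "tx": 0.368, "ty": -0.998, "tz": 0, "turn": 0},
    {"grip": -1, "tx": 0.368, "ty": -0.998, "tz": 0, "turn": 0},
    {"grip": -1, "tx": 0.368, "ty": -0.998, "tz": -0.5, "turn": 0},
    {"grip": -1, "tx": 0.368, "ty": -0.998, "tz": -0.5, "turn": 0},
    {"grip": -1, "tx": 0.368, "ty": -0.998, "tz": -0.5, "turn": 0},
    {"grip": -1, "tx": 0.368, "ty": -0.998, "tz": -0.5, "turn": 0},
    {"grip": -1, "tx": 0.368, "ty": -0.998, "tz": -0.5, "turn": 0},
    {"grip": -1, "tx": 0.368, "ty": -0.998, "tz": -0.5, "turn": 0},
  ],
)

```text
clock: 2.6
position: [0.5666, -0.2405, 0.1484]
ee_rot: [0.864, 3.021, -0.001]
force: [-0.1, 0.1, 1.5]
width: 0.998
```

```bash
python3 - <<'E'
from h import *
cv2.imwrite('pics/c2.png',np.hstack([crop('side',310,200,100,140,4),crop('top',305,150,100,140,4)]))
E
```

```text
(no output)
```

View pics/c2.png

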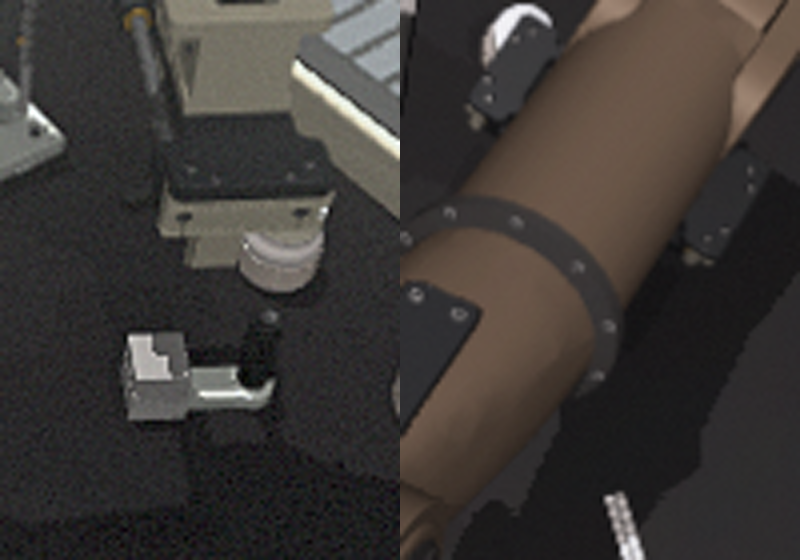

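The side crop shows the open gripper above the hub (crop (155,375)) and grip (265,345), with jar A behind. I'll go down and grip.

Request:
drive_tool(
  increments=[
    {"grip": -1, "tx": 0, "ty": -0.001, "tz": -0.12, "turn": 0},
    {"grip": -1, "tx": 0, "ty": -0.001, "tz": -0.2, "turn": 0},
    {"grip": -1, "tx": 0, "ty": -0.001, "tz": -0.28, "turn": 0},
    {"grip": -1, "tx": 0, "ty": -0.001, "tz": -0.345, "turn": 0},
    {"grip": -1, "tx": 0, "ty": -0.001, "tz": -0.345, "turn": 0},
    {"grip": 0.9, "tx": 0, "ty": -0.001, "tz": -0.345, "turn": 0},
    {"grip": 0.9, "tx": 0, "ty": -0.001, "tz": -0.345, "turn": 0},
    {"grip": 0.9, "tx": 0, "ty": -0.001, "tz": -0.345, "turn": 0},
    {"grip": 0.9, "tx": 0, "ty": -0.001, "tz": -0.345, "turn": 0},
    {"grip": 0.9, "tx": 0, "ty": -0.001, "tz": -0.345, "turn": 0},
    {"grip": 0.9, "tx": 0, "ty": -0.001, "tz": -0.345, "turn": 0},
    {"grip": 0.9, "tx": 0, "ty": -0.001, "tz": -0.345, "turn": 0},
  ],
  newtons=40,
)

```text
clock: 3.9
position: [0.5685, -0.2416, 0.0131]
ee_rot: [0.861, 3.015, -0.001]
force: [0.1, 0.2, 0.3]
width: 0.442
```

Request:
drive_tool(
  increments=[
    {"grip": 0.9, "tx": 0, "ty": 0, "tz": 0, "turn": 0},
    {"grip": 0.9, "tx": 0, "ty": 0, "tz": 0, "turn": 0},
    {"grip": 0.9, "tx": 0, "ty": 0, "tz": 0, "turn": 0},
    {"grip": 0.9, "tx": 0, "ty": 0, "tz": 0, "turn": 0},
  ],
)

```text
clock: 4.3
position: [0.5684, -0.2416, 0.013]
ee_rot: [0.861, 3.016, -0.001]
force: [1.0, -0.3, 1.2]
width: 0.096
```

```bash
python3 - <<'E'
from h import *
print(observe()['width'],observe()['force'])
cv2.imwrite('pics/c3.png',crop('side',310,200,100,140,4))
E
```

```text
0.09550511571670156 [ 1.0329212  -0.32789889  1.24382325]
```

View pics/c3.png

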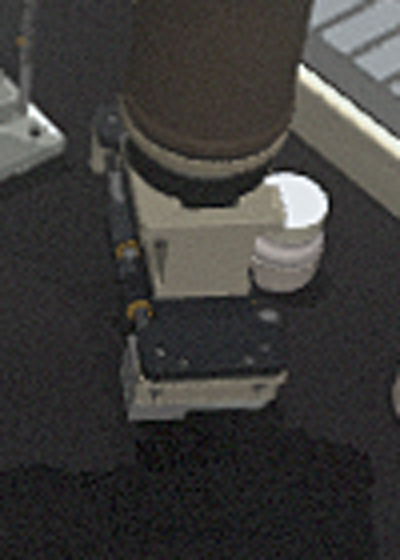

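Request:
drive_tool(
  increments=[
    {"grip": 0.9, "tx": 0, "ty": 0, "tz": 0, "turn": 0},
    {"grip": 0.9, "tx": 0, "ty": 0, "tz": 0, "turn": 0},
  ],
)

```text
clock: 4.55
position: [0.5684, -0.2416, 0.013]
ee_rot: [0.861, 3.016, -0.001]
force: [1.2, 0.3, 0.6]
width: 0.053
```

Request:
drive_tool(
  increments=[
    {"grip": 0.9, "tz": 0.12},
    {"grip": 0.9, "tz": 0.25},
    {"grip": 0.9, "tz": 0.35},
    {"grip": 0.9, "tz": 0.35},
    {"grip": 0.9, "tz": 0.35},
  ],
)

```text
invalid input
```

```bash
python3 - <<'E'
from h import *
cv2.imwrite('pics/c4.png',crop('side',310,190,100,150,4))
for z in(0,.0188,.06): print(proj('side',[0.5666,-0.2405,.153+z]))
E
```

```text
[354.85452495 258.0287783 ]
[355.89107066 252.3232812 ]
[358.27025368 239.17191974]
```

View pics/c4.png

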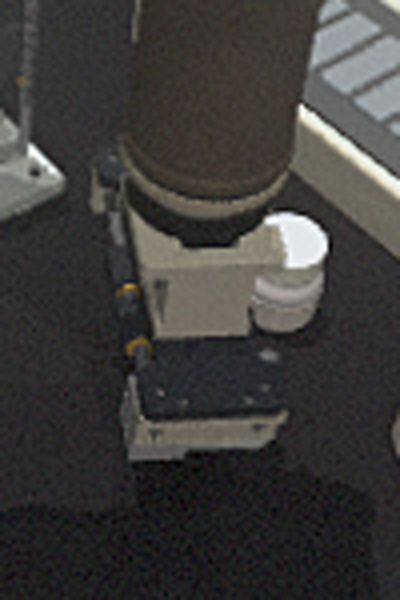

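Request:
drive_tool(
  increments=[
    {"grip": 0.9, "tx": 0, "ty": 0, "tz": 0.12, "turn": 0},
    {"grip": 0.9, "tx": 0, "ty": 0, "tz": 0.25, "turn": 0},
    {"grip": 0.9, "tx": 0, "ty": 0, "tz": 0.35, "turn": 0},
    {"grip": 0.9, "tx": 0, "ty": 0, "tz": 0.35, "turn": 0},
    {"grip": 0.9, "tx": 0, "ty": 0, "tz": 0.35, "turn": 0},
  ],
)

```text
clock: 5.1
position: [0.5691, -0.2417, 0.1542]
ee_rot: [0.86, 3.013, -0.001]
force: [0.2, 0.2, -0.3]
width: 0.053
```

```bash
python3 - <<'E'
from h import *
print(observe()['width'],observe()['force'],observe()['position'])
cv2.imwrite('pics/c5.png',crop('side',310,190,100,150,4))
E
```

```text
0.05300962993917832 [ 0.21385156  0.17131469 -0.26306144] [ 0.56911065 -0.24170146  0.15420779]
```

View pics/c5.png

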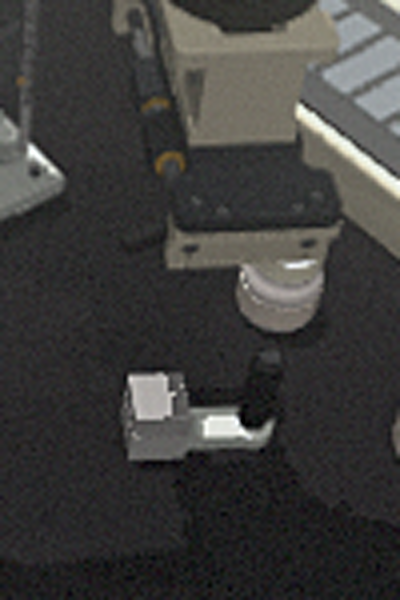

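```bash
python3 - <<'E'
from h import *
a=cv2.imread('pics/c5.png');b=cv2.imread('pics/c2.png')[:,:400]
b=cv2.copyMakeBorder(b,40,0,0,0,cv2.BORDER_CONSTANT)
g=lambda x:(255*(np.clip(cv2.GaussianBlur(x,(7,7),0)/255.*1.0,0,1)**.4)).astype(np.uint8)
def mark(im,P):
    u=proj('side',P);cv2.circle(im,(int((u[0]-310)*4),int((u[1]-190)*4)),5,(0,0,255),1)
a,b=g(a),g(b)
for z in(0,.0188,.066):mark(a,[.569,-.2417,.154+z]);mark(b,[.5666,-.2405,.1484+z])
cv2.imwrite('pics/c6.png',np.hstack([a,b]))
E
```

```text
(no output)
```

View pics/c6.png

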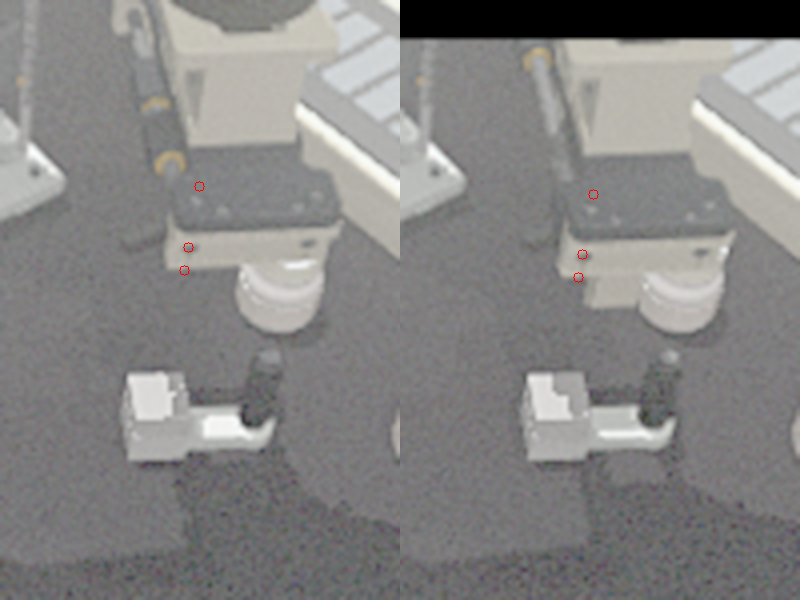

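```bash
python3 - <<'E'
from h import *
print('tip',plane('side',(310+212/4,190+300/4),.1484))
for z in(.22,.25):
  a=plane('top',(305+120/4,150+70/4),z);b=plane('top',(305+325/4,150+205/4),z);print(z,a,b,(a+b)/2,np.linalg.norm(a-b))
print('hub c5 top centre',plane('side',(310+155/4,190+393/4),.042))
o=observe();print(R.from_rotvec(o['ee_rot']).as_matrix().round(3))
E
```

```text
tip [ 0.57087268 -0.26280081  0.1484    ]
0.22 [ 0.62934092 -0.18689443  0.22      ] [ 0.53960939 -0.32595628  0.22      ] [ 0.58447516 -0.25642535  0.22      ] 0.16549908087562457
0.25 [ 0.62087013 -0.18299445  0.25      ] [ 0.53304764 -0.31909775  0.25      ] [ 0.57695888 -0.2510461   0.25      ] 0.16197807878023388
hub c5 top centre [ 0.56582628 -0.23943057  0.042     ]
[[-0.849  0.528  0.005]
 [ 0.528  0.849 -0.002]
 [-0.005  0.001 -1.   ]]
```

```bash
python3 - <<'E'
from h import *
a=cv2.imread('pics/side0.png')[40:140,50:150]
a=cv2.resize(a,None,fx=6,fy=6,interpolation=cv2.INTER_CUBIC)
a=(255*(a/255.)**.6).astype(np.uint8)
c=np.array([.2676,.5642,.187]);y=np.array([.429,.904,0])
for k in(-.046,0,.046):
  for z in(0,.0188,.066):
    u=proj('side',c+k*y+[0,0,z]);cv2.circle(a,(int((u[0]-50+.5)*6),int((u[1]-40+.5)*6)),4,(0,0,255) if z==0 else (0,255,255),1)
cv2.imwrite('pics/c7.png',a)
E
```

```text
(no output)
```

View pics/c7.png

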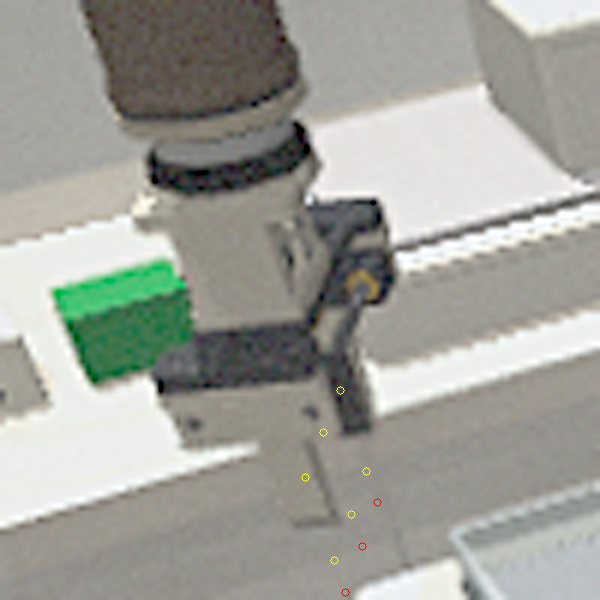

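The fingertips show about 40 mm above the reported TCP in both the start and approach views. The jaws also shut above the hub without touching it, so the reported z reads about 40 mm low. I'll reopen and go down in stages, watching the force.

Request:
drive_tool(
  increments=[
    {"grip": -1, "tx": -0.003, "ty": 0, "tz": -0.1, "turn": 0},
    {"grip": -1, "tx": -0.003, "ty": 0, "tz": -0.15, "turn": 0},
    {"grip": -1, "tx": -0.003, "ty": 0, "tz": -0.2, "turn": 0},
    {"grip": -1, "tx": -0.003, "ty": 0, "tz": -0.25, "turn": 0},
    {"grip": -1, "tx": -0.003, "ty": 0, "tz": -0.28, "turn": 0},
    {"grip": -1, "tx": -0.003, "ty": 0, "tz": -0.3, "turn": 0},
    {"grip": -1, "tx": -0.003, "ty": 0, "tz": -0.32, "turn": 0},
    {"grip": -1, "tx": -0.003, "ty": 0, "tz": -0.33, "turn": 0},
    {"grip": -1, "tx": -0.003, "ty": 0, "tz": -0.34, "turn": 0},
    {"grip": -1, "tx": -0.003, "ty": 0, "tz": -0.35, "turn": 0},
    {"grip": -1, "tx": -0.003, "ty": 0, "tz": -0.37, "turn": 0},
    {"grip": -1, "tx": -0.003, "ty": 0, "tz": -0.39, "turn": 0},
    {"grip": -1, "tx": -0.003, "ty": 0, "tz": -0.4, "turn": 0},
    {"grip": -1, "tx": -0.003, "ty": 0, "tz": -0.4, "turn": 0},
  ],
)

```text
clock: 6.55
position: [0.5666, -0.241, -0.008]
ee_rot: [0.861, 3.017, -0.001]
force: [-0.6, -0.4, -0.1]
width: 0.999
```

Reported z is −8 mm with no contact, which confirms the bias. I'll continue in small steps.

Request:
drive_tool(
  increments=[
    {"grip": -1, "tx": 0, "ty": 0, "tz": -0.02, "turn": 0},
    {"grip": -1, "tx": 0, "ty": 0, "tz": -0.04, "turn": 0},
    {"grip": -1, "tx": 0, "ty": 0, "tz": -0.05, "turn": 0},
    {"grip": -1, "tx": 0, "ty": 0, "tz": -0.05, "turn": 0},
  ],
)

```text
clock: 6.95
position: [0.5659, -0.2407, -0.0289]
ee_rot: [0.862, 3.018, -0.0]
force: [-0.6, 0.2, 0.5]
width: 1.001
```

Request:
drive_tool(
  increments=[
    {"grip": 0.9, "tx": 0, "ty": 0, "tz": 0, "turn": 0},
    {"grip": 0.9, "tx": 0, "ty": 0, "tz": 0, "turn": 0},
    {"grip": 0.9, "tx": 0, "ty": 0, "tz": 0, "turn": 0},
    {"grip": 0.9, "tx": 0, "ty": 0, "tz": 0, "turn": 0},
    {"grip": 0.9, "tx": 0, "ty": 0, "tz": 0, "turn": 0},
    {"grip": 0.9, "tx": 0, "ty": 0, "tz": 0, "turn": 0},
    {"grip": 0.9, "tx": 0, "ty": 0, "tz": 0, "turn": 0},
    {"grip": 0.9, "tx": 0, "ty": 0, "tz": 0, "turn": 0},
    {"grip": 0.9, "tx": 0, "ty": 0, "tz": 0, "turn": 0},
    {"grip": 0.9, "tx": 0, "ty": 0, "tz": 0, "turn": 0},
  ],
)

```text
clock: 7.95
position: [0.566, -0.2407, -0.0289]
ee_rot: [0.862, 3.018, -0.0]
force: [-0.8, -0.7, -0.3]
width: 0.364
```

Gripped at 33.5 mm. I'll lift, then measure the square's angle more closely and the hub's position in the grasp.

Request:
drive_tool(
  increments=[
    {"grip": 0.9, "tx": 0, "ty": 0, "tz": 0.02, "turn": 0},
    {"grip": 0.9, "tx": 0, "ty": 0, "tz": 0.1, "turn": 0},
    {"grip": 0.9, "tx": 0, "ty": 0, "tz": 0.2, "turn": 0},
    {"grip": 0.9, "tx": 0, "ty": 0, "tz": 0.3, "turn": 0},
    {"grip": 0.9, "tx": 0, "ty": 0, "tz": 0.4, "turn": 0},
    {"grip": 0.9, "tx": 0, "ty": 0, "tz": 0.5, "turn": 0},
    {"grip": 0.9, "tx": 0, "ty": 0, "tz": 0.6, "turn": 0},
    {"grip": 0.9, "tx": 0, "ty": 0, "tz": 0.7, "turn": 0},
    {"grip": 0.9, "tx": 0, "ty": 0, "tz": 0.7, "turn": 0},
    {"grip": 0.9, "tx": 0, "ty": 0, "tz": 0.7, "turn": 0},
  ],
)

```text
clock: 8.95
position: [0.5657, -0.2406, 0.2515]
ee_rot: [0.862, 3.018, 0.0]
force: [-0.5, 0.0, -5.3]
width: 0.366
```

```bash
python3 - <<'E'
from h import *
o=observe();print(o['position'],o['force'],o['width'])
s=np.mean([get_image('side').astype(float) for _ in range(6)],0)
np.save('side_avg.npy',s); s=s.astype(np.uint8)
# rectify square top plane: world grid at z=.225, 0.25mm px
c=camera_info('side');K=np.array([[c['fx'],0,c['cx']],[0,c['fy'],c['cy']],[0,0,1]])
g=np.arange(-.03,.03,.00015);X,Y=np.meshgrid(.5863+g,.0148+g)
P=np.stack([X,Y,0*X+.225],-1).reshape(-1,3);r=R.from_rotvec(c['rotation']).inv()
uv=cv2.projectPoints(P,r.as_rotvec(),-r.apply(c['eye']),K,c['distortion'])[0].reshape(*X.shape,2).astype(np.float32)
w=cv2.remap(s,uv,None,cv2.INTER_CUBIC)[...,::-1]
a=crop('side',330,80,100,100,4,s)
cv2.imwrite('pics/c8.png',np.hstack([w,a]))
E
```

```text
[ 0.56573217 -0.24064934  0.25148215] [-0.48981191  0.02312573 -5.3444112 ] 0.3658091040887398
```

View pics/c8.png

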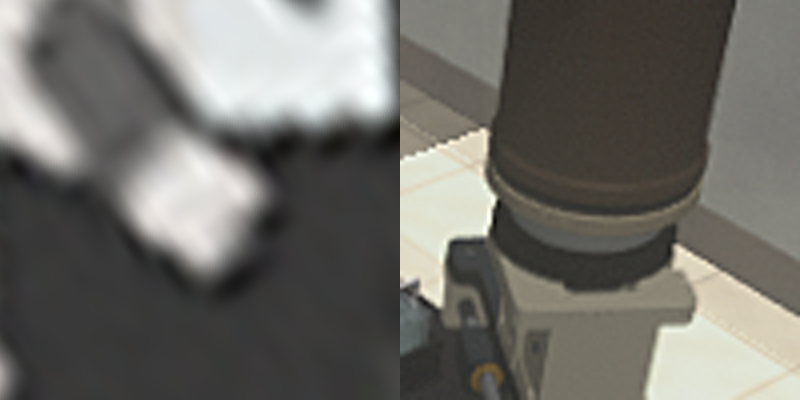

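```bash
python3 - <<'E'
from h import *
def rect(n,s,z,cx,cy,h=.02,d=.0001):
    c=camera_info(n);K=np.array([[c['fx'],0,c['cx']],[0,c['fy'],c['cy']],[0,0,1]])
    g=np.arange(-h,h,d);X,Y=np.meshgrid(cx+g,cy+g);P=np.stack([X,Y,0*X+z],-1).reshape(-1,3);r=R.from_rotvec(c['rotation']).inv()
    uv=cv2.projectPoints(P,r.as_rotvec(),-r.apply(c['eye']),K,c['distortion'])[0].reshape(*X.shape,2).astype(np.float32)
    return cv2.remap(s,uv,None,cv2.INTER_CUBIC)
def blob(w,t,h=.02,d=.0001):
    m=(w>t).astype(np.uint8);k,l,st,ce=cv2.connectedComponentsWithStats(m);i=l[l.shape[0]//2,l.shape[1]//2]
    ct=max(cv2.findContours((l==i).astype(np.uint8),cv2.RETR_EXTERNAL,cv2.CHAIN_APPROX_NONE)[0],key=cv2.contourArea)
    (c,s,a)=cv2.minAreaRect(ct)
    M=cv2.moments(ct);p=ct[:,0]-ce[i];th=np.arctan2(p[:,1],p[:,0]);rr=np.hypot(*p.T)
    o=np.argsort(th);f=np.trapezoid(rr[o]**4*np.exp(4j*th[o]),th[o])   # 4-fold moment
    return t,(ce[i]*d-h).round(4),(np.array(s)*d*1e3).round(1),round(a%90,1),'4fold',round((np.degrees(np.angle(f))/4-45)%90,1)
s=np.load('side_avg.npy').astype(np.float32).mean(2);t=cv2.imread('pics/top0.png').astype(np.float32).mean(2)
for th in(120,140,150,160,170,180):
    print('side',blob(rect('side',s,.225,.586,.0148),th))
for th in(200,210,220,230):
    print('top',blob(rect('top',t,.225,.586,.0148),th))
w=rect('top',t,.225,.586,.0148);print(cv2.resize(w,(17,17),interpolation=cv2.INTER_AREA).astype(int))
E
```

```text
side (120, array([-0.0013, -0.0005]), array([19.9, 17.5]), 33.7, '4fold', np.float64(31.7))
side (140, array([-0.0011, -0.0003]), array([18.3, 16.5]), 31.8, '4fold', np.float64(32.4))
side (150, array([-0.0011, -0.0003]), array([17.6, 16. ]), 32.8, '4fold', np.float64(32.7))
side (160, array([-0.0011, -0.0002]), array([16.8, 15.7]), 33.0, '4fold', np.float64(32.8))
side (170, array([-0.0011, -0.0002]), array([16.2, 15.2]), 31.8, '4fold', np.float64(32.8))
side (180, array([-0.0011, -0.0001]), array([15.4, 14.9]), 31.7, '4fold', np.float64(32.7))
top (200, array([0.0022, 0.0016]), array([39.9, 39.9]), 0.0, '4fold', np.float64(88.1))
top (210, array([0.0025, 0.0018]), array([39.9, 39.9]), 0.0, '4fold', np.float64(87.1))
top (220, array([0.0029, 0.002 ]), array([39.9, 39.9]), 0.0, '4fold', np.float64(85.8))
top (230, array([0.0033, 0.002 ]), array([39.9, 39.9]), 0.0, '4fold', np.float64(86.1))
[[242 240 217 170 166 174 188 202 202 205 240 242 241 240 240 241 240]
 [214 188 191 206 211 190 211 228 219 219 234 238 241 241 240 241 240]
 [176 187 226 239 235 184 196 235 249 244 237 232 226 
[... 311 characters left out ...]
182  93  97 162 227 244 239 239 237 232 222 213 214 229 242]
 [245 241 172  97 151 225 242 241 239 238 236 234 234 230 229 235 241]
 [245 240 187 126 164 240 247 240 239 239 237 233 228 238 243 241 240]
 [243 240 228 181 131 148 197 238 245 238 230 223 230 238 241 240 240]
 [228 243 242 227 184 152 142 173 223 243 231 225 236 237 239 240 240]
 [214 239 242 242 242 221 173 158 193 225 234 239 236 234 239 241 241]
 [186 206 236 242 240 241 241 225 199 202 228 240 240 240 240 241 241]
 [193 198 221 234 239 240 241 237 228 228 236 239 241 241 241 240 240]
 [243 238 220 221 240 237 235 237 236 227 230 241 240 241 241 241 241]
 [241 241 239 240 241 230 208 216 235 239 238 241 241 241 242 245 249]]
```

The side view gives the square at about 33° (mod 90) and centred near (0.585, 0.0146). Both views agree that hub to square is (+0.019, +0.2556). I'll carry it over and turn −24.6°.

Request:
drive_tool(
  increments=[
    {"grip": 0.9, "tx": 0.01, "ty": 0.1, "tz": 0, "turn": -0.08},
    {"grip": 0.9, "tx": 0.02, "ty": 0.2, "tz": 0, "turn": -0.16},
    {"grip": 0.9, "tx": 0.03, "ty": 0.3, "tz": 0, "turn": -0.24},
    {"grip": 0.9, "tx": 0.04, "ty": 0.4, "tz": 0, "turn": -0.32},
    {"grip": 0.9, "tx": 0.048, "ty": 0.5, "tz": 0, "turn": -0.41},
    {"grip": 0.9, "tx": 0.048, "ty": 0.58, "tz": 0, "turn": -0.41},
    {"grip": 0.9, "tx": 0.048, "ty": 0.639, "tz": 0, "turn": -0.41},
    {"grip": 0.9, "tx": 0.048, "ty": 0.639, "tz": -0.04, "turn": -0.41},
    {"grip": 0.9, "tx": 0.048, "ty": 0.639, "tz": -0.08, "turn": -0.41},
    {"grip": 0.9, "tx": 0.048, "ty": 0.639, "tz": -0.12, "turn": -0.41},
    {"grip": 0.9, "tx": 0.048, "ty": 0.639, "tz": -0.12, "turn": -0.41},
  ],
)

```text
clock: 10.35
position: [0.5827, 0.0155, 0.1993]
ee_rot: [-1.484, -2.765, 0.005]
force: [0.6, 1.0, -4.7]
width: 0.368
```

```bash
python3 - <<'E'
from h import *
o=observe();print(o['position'],o['force'])
s=get_image('side').copy();cv2.imwrite('pics/s9raw.png',s[...,::-1])
a=(255*(crop('side',230,110,130,100,6,s)/255.)**.6).astype(np.uint8)
cv2.imwrite('pics/c9.png',a)
E
```

```text
[0.58266522 0.01546593 0.19929924] [ 0.59425617  0.96245061 -4.74965779]
```

View pics/c9.png

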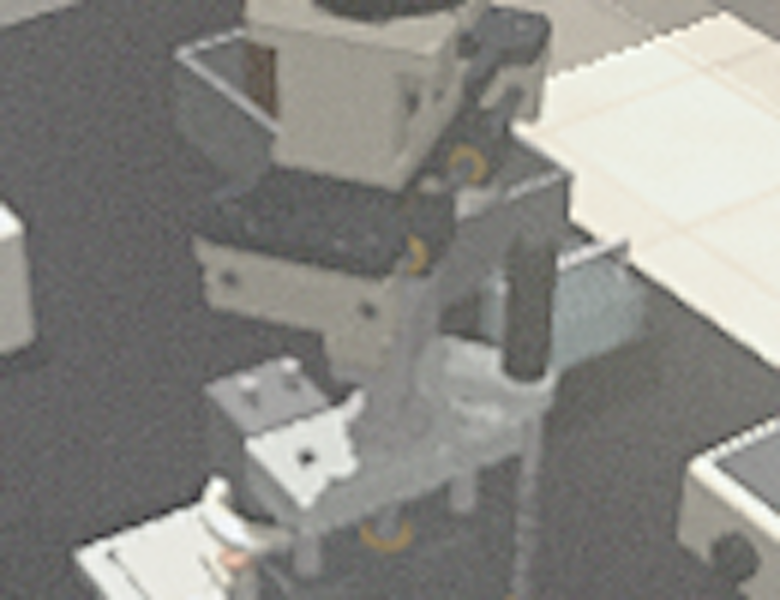

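The picture shows the crank held level over the stand with its grip at crop (530,310) and the square hidden inside the hub. I'll correct x by 2 mm and feel downwards.

Request:
drive_tool(
  increments=[
    {"grip": 0.9, "tx": 0.005, "ty": -0.001, "tz": 0, "turn": 0},
    {"grip": 0.9, "tx": 0.005, "ty": -0.001, "tz": 0, "turn": 0},
    {"grip": 0.9, "tx": 0.005, "ty": -0.001, "tz": -0.005, "turn": 0},
    {"grip": 0.9, "tx": 0.005, "ty": -0.001, "tz": -0.01, "turn": 0},
    {"grip": 0.9, "tx": 0.005, "ty": -0.001, "tz": -0.015, "turn": 0},
    {"grip": 0.9, "tx": 0.005, "ty": -0.001, "tz": -0.018, "turn": 0},
  ],
)

```text
clock: 11.0
position: [0.5854, 0.0153, 0.1935]
ee_rot: [-1.485, -2.766, 0.002]
force: [-1.0, 1.0, -3.1]
width: 0.366
```

Request:
drive_tool(
  increments=[
    {"grip": 0.9, "tx": 0, "ty": 0, "tz": -0.006, "turn": 0},
    {"grip": 0.9, "tx": 0, "ty": 0, "tz": -0.012, "turn": 0},
    {"grip": 0.9, "tx": 0, "ty": 0, "tz": -0.012, "turn": 0},
  ],
)

```text
clock: 11.3
position: [0.5851, 0.0152, 0.1881]
ee_rot: [-1.485, -2.765, 0.003]
force: [-1.0, -0.7, -4.2]
width: 0.364
```

Request:
drive_tool(
  increments=[
    {"grip": 0.9, "tx": 0, "ty": 0, "tz": -0.008, "turn": 0},
    {"grip": 0.9, "tx": 0, "ty": 0, "tz": -0.016, "turn": 0},
    {"grip": 0.9, "tx": 0, "ty": 0, "tz": -0.024, "turn": 0},
    {"grip": 0.9, "tx": 0, "ty": 0, "tz": -0.032, "turn": 0},
    {"grip": 0.9, "tx": 0, "ty": 0, "tz": -0.034, "turn": 0},
    {"grip": 0.9, "tx": 0, "ty": 0, "tz": -0.034, "turn": 0},
  ],
)

```text
clock: 11.9
position: [0.585, 0.0152, 0.1744]
ee_rot: [-1.485, -2.765, 0.004]
force: [-0.5, 0.8, -4.8]
width: 0.369
```

Socket is on with 22 mm of travel and no side load. I'll release and lift.

Request:
drive_tool(
  increments=[
    {"grip": 0, "tx": 0, "ty": 0, "tz": 0, "turn": 0},
    {"grip": 0, "tx": 0, "ty": 0, "tz": 0, "turn": 0},
    {"grip": 0, "tx": 0, "ty": 0, "tz": 0, "turn": 0},
    {"grip": 0, "tx": 0, "ty": 0, "tz": 0, "turn": 0},
    {"grip": 0, "tx": 0, "ty": 0, "tz": 0.04, "turn": 0},
    {"grip": 0, "tx": 0, "ty": 0, "tz": 0.1, "turn": 0},
    {"grip": 0, "tx": 0, "ty": 0, "tz": 0.18, "turn": 0},
    {"grip": 0, "tx": 0, "ty": 0, "tz": 0.22, "turn": 0},
    {"grip": 0, "tx": 0, "ty": 0, "tz": 0.22, "turn": 0},
  ],
)

```text
clock: 12.8
position: [0.5865, 0.0149, 0.2651]
ee_rot: [1.486, 2.767, 0.0]
force: [0.4, 0.1, -0.2]
width: 0.498
```

```bash
python3 - <<'E'
from h import *
o=observe();print(o['position'],o['force'],o['width'])
s=get_image('side');t=get_image('top')
cv2.imwrite('pics/s10.png',s[...,::-1]);cv2.imwrite('pics/t10.png',t[...,::-1])
print(proj('side',[.5855+.06*np.cos(np.radians(-56.4)),.015+.06*np.sin(np.radians(-56.4)),.276]))
g=lambda x:(255*(x/255.)**.6).astype(np.uint8)
cv2.imwrite('pics/c10.png',g(np.hstack([crop('side',262,130,66,100,6,s),crop('top',230,130,66,100,6,t)])))
E
```

```text
[0.58651144 0.01485068 0.26505715] [ 0.39181955  0.09469004 -0.22301095] 0.498123058066565
[318.44372713 159.01456575]
```

View pics/c10.png

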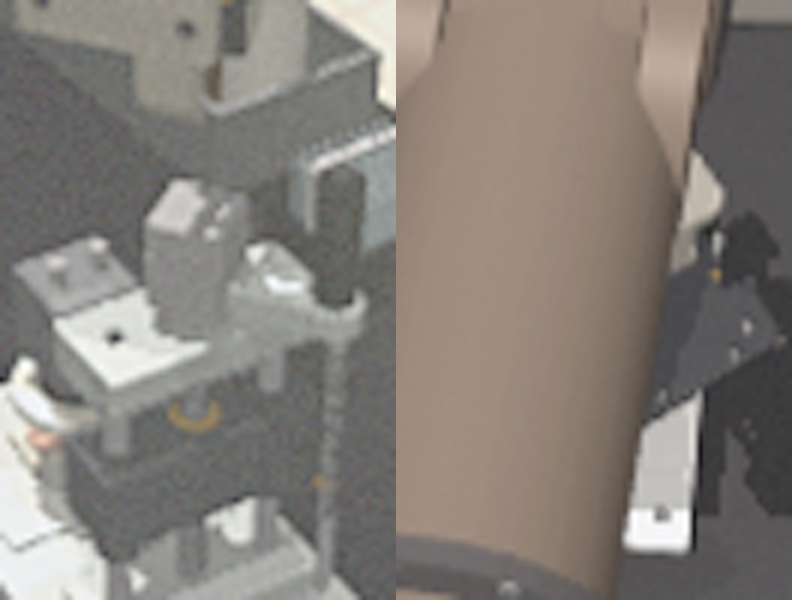

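Last picture (12 of 12): the crank is seated on the square and level. Its grip top is at pixel (319,159), against (318.4,159.0) predicted for fully home. Now I'll take the revolving grip.

Request:
drive_tool(
  increments=[
    {"grip": 0, "tx": 0.079, "ty": -0.124, "tz": 0, "turn": 0},
    {"grip": 0, "tx": 0.079, "ty": -0.124, "tz": 0, "turn": 0},
    {"grip": 0, "tx": 0.079, "ty": -0.124, "tz": 0, "turn": 0},
    {"grip": 0, "tx": 0.079, "ty": -0.124, "tz": -0.06, "turn": 0},
    {"grip": 0, "tx": 0.079, "ty": -0.124, "tz": -0.12, "turn": 0},
    {"grip": 0, "tx": 0.079, "ty": -0.124, "tz": -0.17, "turn": 0},
    {"grip": 0, "tx": 0.079, "ty": -0.124, "tz": -0.17, "turn": 0},
    {"grip": 0.8, "tx": 0.079, "ty": -0.124, "tz": -0.17, "turn": 0},
    {"grip": 0.8, "tx": 0.079, "ty": -0.124, "tz": -0.17, "turn": 0},
    {"grip": 0.8, "tx": 0.079, "ty": -0.124, "tz": -0.17, "turn": 0},
    {"grip": 0.8, "tx": 0.079, "ty": -0.124, "tz": -0.17, "turn": 0},
    {"grip": 0.8, "tx": 0.079, "ty": -0.124, "tz": -0.17, "turn": 0},
  ],
  newtons=20,
)

```text
clock: 14.1
position: [0.6171, -0.0344, 0.195]
ee_rot: [-1.485, -2.766, 0.002]
force: [1.1, -0.3, 2.8]
width: 0.215
```

```bash
cat > w.py <<'E'
import sys,json
from h import *
C=np.array([.5845,.0154]);Z=.195
def rows(phis,g=0.8,push=0):
    p=observe()['position'];out=[]
    for f in np.radians(phis):
        q=C+.06*np.array([np.cos(f),np.sin(f)])
        out.append({"grip":g,"tx":round((q[0]-p[0])/.4,3),"ty":round((q[1]-p[1])/.4,3),"tz":round((Z-p[2])/.4,3),"turn":0})
    print(json.dumps(out))
def st():
    o=observe();d=o['position'][:2]-C;f=np.arctan2(d[1],d[0]);F=o['force']
    print('phi',np.degrees(f).round(1),'r',np.hypot(*d).round(4),'z',o['position'][2].round(4),'t',o['clock'],'Ftan',(-F[0]*np.sin(f)+F[1]*np.cos(f)).round(2),'Frad',(F[0]*np.cos(f)+F[1]*np.sin(f)).round(2),'Fz',F[2].round(2),'w',o['width'].round(3))
E
python3 -c "
from w import *
st();rows([-55,-52,-48,-43,-37,-30,-22,-14,-6,2,10,18,26,34,41,47,52,55,57,57])"
```

```text
Traceback (most recent call last):
  File "w.py", line 12, in st
    print('phi',np.degrees(f).round(1),'r',np.hypot(*d).round(4),'z',o['position'][2].round(4),'t',o['clock'],'Ftan',(-F[0]*np.sin(f)+F[1]*np.cos(f)).round(2),'Frad',(F[0]*np.cos(f)+F[1]*np.sin(f)).round(2),'Fz',F[2].round(2),'w',o['width'].round(3))
                                                                                                                                                                                                                                      ^^^^^^^^^^^^^^^^
AttributeError: 'float' object has no attribute 'round'
```

```bash
sed -i "s/o\['width'\].round(3)/round(o['width'],3)/" w.py
python3 -c "
from w import *
st();rows([-55,-52,-48,-43,-37,-30,-22,-14,-6,2,10,18,26,34,41,47,52,55,57,57])"
```

```text
phi -56.8 r 0.0595 z 0.195 t 14.1 Ftan 0.71 Frad 0.86 Fz 2.79 w 0.215
[{"grip": 0.8, "tx": 0.005, "ty": 0.002, "tz": 0.0, "turn": 0}, {"grip": 0.8, "tx": 0.011, "ty": 0.006, "tz": 0.0, "turn": 0}, {"grip": 0.8, "tx": 0.019, "ty": 0.013, "tz": 0.0, "turn": 0}, {"grip": 0.8, "tx": 0.028, "ty": 0.022, "tz": 0.0, "turn": 0}, {"grip": 0.8, "tx": 0.038, "ty": 0.034, "tz": 0.0, "turn": 0}, {"grip": 0.8, "tx": 0.048, "ty": 0.05, "tz": 0.0, "turn": 0}, {"grip": 0.8, "tx": 0.058, "ty": 0.068, "tz": 0.0, "turn": 0}, {"grip": 0.8, "tx": 0.064, "ty": 0.088, "tz": 0.0, "turn": 0}, {"grip": 0.8, "tx": 0.068, "ty": 0.109, "tz": 0.0, "turn": 0}, {"grip": 0.8, "tx": 0.069, "ty": 0.13, "tz": 0.0, "turn": 0}, {"grip": 0.8, "tx": 0.066, "ty": 0.151, "tz": 0.0, "turn": 0}, {"grip": 0.8, "tx": 0.061, "ty": 0.171, "tz": 0.0, "turn": 0}, {"grip": 0.8, "tx": 0.053, "ty": 0.19, "tz": 0.0, "turn": 0}, {"grip": 0.8, "tx": 0.043, "ty": 0.208, "tz": 0.0, "turn": 0}, {"grip": 0.8, "tx": 0.032, "ty": 0.223, "tz": 0.0, "turn": 0}, {"grip": 0.8, "tx": 0.021, "ty": 0.234, "tz": 0.0, "turn": 0}, {"grip": 0.8, "tx": 0.011, "ty": 0.243, "tz": 0.0, "turn": 0}, {"grip": 0.8, "tx": 0.005, "ty": 0.247, "tz": 0.0, "turn": 0}, {"grip": 0.8, "tx": 0.0, "ty": 0.25, "tz": 0.0, "turn": 0}, {"grip": 0.8, "tx": 0.0, "ty": 0.25, "tz": 0.0, "turn": 0}]
```

Request:
drive_tool(
  increments=[
    {"grip": 0.8, "tx": 0.005, "ty": 0.002, "tz": 0, "turn": 0},
    {"grip": 0.8, "tx": 0.011, "ty": 0.006, "tz": 0, "turn": 0},
    {"grip": 0.8, "tx": 0.019, "ty": 0.013, "tz": 0, "turn": 0},
    {"grip": 0.8, "tx": 0.028, "ty": 0.022, "tz": 0, "turn": 0},
    {"grip": 0.8, "tx": 0.038, "ty": 0.034, "tz": 0, "turn": 0},
    {"grip": 0.8, "tx": 0.048, "ty": 0.05, "tz": 0, "turn": 0},
    {"grip": 0.8, "tx": 0.058, "ty": 0.068, "tz": 0, "turn": 0},
    {"grip": 0.8, "tx": 0.064, "ty": 0.088, "tz": 0, "turn": 0},
    {"grip": 0.8, "tx": 0.068, "ty": 0.109, "tz": 0, "turn": 0},
    {"grip": 0.8, "tx": 0.069, "ty": 0.13, "tz": 0, "turn": 0},
    {"grip": 0.8, "tx": 0.066, "ty": 0.151, "tz": 0, "turn": 0},
    {"grip": 0.8, "tx": 0.061, "ty": 0.171, "tz": 0, "turn": 0},
    {"grip": 0.8, "tx": 0.053, "ty": 0.19, "tz": 0, "turn": 0},
    {"grip": 0.8, "tx": 0.043, "ty": 0.208, "tz": 0, "turn": 0},
    {"grip": 0.8, "tx": 0.032, "ty": 0.223, "tz": 0, "turn": 0},
    {"grip": 0.8, "tx": 0.021, "ty": 0.234, "tz": 0, "turn": 0},
    {"grip": 0.8, "tx": 0.011, "ty": 0.243, "tz": 0, "turn": 0},
    {"grip": 0.8, "tx": 0.005, "ty": 0.247, "tz": 0, "turn": 0},
  ],
)

```text
clock: 15.9
position: [0.619, 0.0652, 0.1952]
ee_rot: [-1.484, -2.767, 0.001]
force: [2.1, -1.2, 0.2]
width: 0.213
```

```bash
python3 -c "
from w import *
st();rows(np.arange(65,65+20*9,9))"
```

```text
phi 55.3 r 0.0606 z 0.1952 t 15.9 Ftan -2.37 Frad 0.2 Fz 0.15 w 0.213
[{"grip": 0.8, "tx": -0.023, "ty": 0.011, "tz": -0.0, "turn": 0}, {"grip": 0.8, "tx": -0.045, "ty": 0.02, "tz": -0.0, "turn": 0}, {"grip": 0.8, "tx": -0.068, "ty": 0.024, "tz": -0.0, "turn": 0}, {"grip": 0.8, "tx": -0.092, "ty": 0.025, "tz": -0.0, "turn": 0}, {"grip": 0.8, "tx": -0.115, "ty": 0.023, "tz": -0.0, "turn": 0}, {"grip": 0.8, "tx": -0.138, "ty": 0.016, "tz": -0.0, "turn": 0}, {"grip": 0.8, "tx": -0.159, "ty": 0.007, "tz": -0.0, "turn": 0}, {"grip": 0.8, "tx": -0.179, "ty": -0.006, "tz": -0.0, "turn": 0}, {"grip": 0.8, "tx": -0.196, "ty": -0.022, "tz": -0.0, "turn": 0}, {"grip": 0.8, "tx": -0.211, "ty": -0.041, "tz": -0.0, "turn": 0}, {"grip": 0.8, "tx": -0.222, "ty": -0.061, "tz": -0.0, "turn": 0}, {"grip": 0.8, "tx": -0.231, "ty": -0.083, "tz": -0.0, "turn": 0}, {"grip": 0.8, "tx": -0.235, "ty": -0.106, "tz": -0.0, "turn": 0}, {"grip": 0.8, "tx": -0.236, "ty": -0.13, "tz": -0.0, "turn": 0}, {"grip": 0.8, "tx": -0.234, "ty": -0.153, "tz": -0.0, "turn": 0}, {"grip": 0.8, "tx": -0.227, "ty": -0.176, "tz": -0.0, "turn": 0}, {"grip": 0.8, "tx": -0.218, "ty": -0.197, "tz": -0.0, "turn": 0}, {"grip": 0.8, "tx": -0.205, "ty": -0.217, "tz": -0.0, "turn": 0}, {"grip": 0.8, "tx": -0.189, "ty": -0.234, "tz": -0.0, "turn": 0}, {"grip": 0.8, "tx": -0.17, "ty": -0.249, "tz": -0.0, "turn": 0}]
```

Winding well: 2.4 N drag and the circle is tracked to within 1 mm.

Request:
drive_tool(
  increments=[
    {"grip": 0.8, "tx": -0.023, "ty": 0.011, "tz": 0, "turn": 0},
    {"grip": 0.8, "tx": -0.045, "ty": 0.02, "tz": 0, "turn": 0},
    {"grip": 0.8, "tx": -0.068, "ty": 0.024, "tz": 0, "turn": 0},
    {"grip": 0.8, "tx": -0.092, "ty": 0.025, "tz": 0, "turn": 0},
    {"grip": 0.8, "tx": -0.115, "ty": 0.023, "tz": 0, "turn": 0},
    {"grip": 0.8, "tx": -0.138, "ty": 0.016, "tz": 0, "turn": 0},
    {"grip": 0.8, "tx": -0.159, "ty": 0.007, "tz": 0, "turn": 0},
    {"grip": 0.8, "tx": -0.179, "ty": -0.006, "tz": 0, "turn": 0},
    {"grip": 0.8, "tx": -0.196, "ty": -0.022, "tz": 0, "turn": 0},
    {"grip": 0.8, "tx": -0.211, "ty": -0.041, "tz": 0, "turn": 0},
    {"grip": 0.8, "tx": -0.222, "ty": -0.061, "tz": 0, "turn": 0},
    {"grip": 0.8, "tx": -0.231, "ty": -0.083, "tz": 0, "turn": 0},
    {"grip": 0.8, "tx": -0.235, "ty": -0.106, "tz": 0, "turn": 0},
    {"grip": 0.8, "tx": -0.236, "ty": -0.13, "tz": 0, "turn": 0},
    {"grip": 0.8, "tx": -0.234, "ty": -0.153, "tz": 0, "turn": 0},
    {"grip": 0.8, "tx": -0.227, "ty": -0.176, "tz": 0, "turn": 0},
    {"grip": 0.8, "tx": -0.218, "ty": -0.197, "tz": 0, "turn": 0},
    {"grip": 0.8, "tx": -0.205, "ty": -0.217, "tz": 0, "turn": 0},
    {"grip": 0.8, "tx": -0.189, "ty": -0.234, "tz": 0, "turn": 0},
    {"grip": 0.8, "tx": -0.17, "ty": -0.249, "tz": 0, "turn": 0},
  ],
)

```text
clock: 17.9
position: [0.5517, -0.0345, 0.195]
ee_rot: [-1.484, -2.767, 0.0]
force: [1.0, 6.4, 0.1]
width: 0.211
```

```bash
python3 -c "
from w import *
st();rows(np.arange(245,245+20*9,9))"
```

```text
phi -123.3 r 0.0597 z 0.195 t 17.9 Ftan -2.68 Frad -5.85 Fz 0.14 w 0.211
[{"grip": 0.8, "tx": 0.019, "ty": -0.011, "tz": -0.0, "turn": 0}, {"grip": 0.8, "tx": 0.041, "ty": -0.019, "tz": -0.0, "turn": 0}, {"grip": 0.8, "tx": 0.064, "ty": -0.024, "tz": -0.0, "turn": 0}, {"grip": 0.8, "tx": 0.087, "ty": -0.025, "tz": -0.0, "turn": 0}, {"grip": 0.8, "tx": 0.111, "ty": -0.022, "tz": -0.0, "turn": 0}, {"grip": 0.8, "tx": 0.133, "ty": -0.016, "tz": -0.0, "turn": 0}, {"grip": 0.8, "tx": 0.155, "ty": -0.006, "tz": -0.0, "turn": 0}, {"grip": 0.8, "tx": 0.174, "ty": 0.007, "tz": -0.0, "turn": 0}, {"grip": 0.8, "tx": 0.192, "ty": 0.022, "tz": -0.0, "turn": 0}, {"grip": 0.8, "tx": 0.206, "ty": 0.041, "tz": -0.0, "turn": 0}, {"grip": 0.8, "tx": 0.218, "ty": 0.061, "tz": -0.0, "turn": 0}, {"grip": 0.8, "tx": 0.226, "ty": 0.083, "tz": -0.0, "turn": 0}, {"grip": 0.8, "tx": 0.231, "ty": 0.106, "tz": -0.0, "turn": 0}, {"grip": 0.8, "tx": 0.232, "ty": 0.13, "tz": -0.0, "turn": 0}, {"grip": 0.8, "tx": 0.229, "ty": 0.153, "tz": -0.0, "turn": 0}, {"grip": 0.8, "tx": 0.223, "ty": 0.176, "tz": -0.0, "turn": 0}, {"grip": 0.8, "tx": 0.213, "ty": 0.197, "tz": -0.0, "turn": 0}, {"grip": 0.8, "tx": 0.2, "ty": 0.217, "tz": -0.0, "turn": 0}, {"grip": 0.8, "tx": 0.184, "ty": 0.234, "tz": -0.0, "turn": 0}, {"grip": 0.8, "tx": 0.166, "ty": 0.249, "tz": -0.0, "turn": 0}]
```

Request:
drive_tool(
  increments=[
    {"grip": 0.8, "tx": 0.02, "ty": -0.01, "tz": 0, "turn": 0},
    {"grip": 0.8, "tx": 0.042, "ty": -0.018, "tz": 0, "turn": 0},
    {"grip": 0.8, "tx": 0.065, "ty": -0.023, "tz": 0, "turn": 0},
    {"grip": 0.8, "tx": 0.088, "ty": -0.024, "tz": 0, "turn": 0},
    {"grip": 0.8, "tx": 0.112, "ty": -0.021, "tz": 0, "turn": 0},
    {"grip": 0.8, "tx": 0.134, "ty": -0.015, "tz": 0, "turn": 0},
    {"grip": 0.8, "tx": 0.156, "ty": -0.005, "tz": 0, "turn": 0},
    {"grip": 0.8, "tx": 0.175, "ty": 0.008, "tz": 0, "turn": 0},
    {"grip": 0.8, "tx": 0.193, "ty": 0.023, "tz": 0, "turn": 0},
    {"grip": 0.8, "tx": 0.207, "ty": 0.042, "tz": 0, "turn": 0},
    {"grip": 0.8, "tx": 0.219, "ty": 0.062, "tz": 0, "turn": 0},
    {"grip": 0.8, "tx": 0.227, "ty": 0.084, "tz": 0, "turn": 0},
    {"grip": 0.8, "tx": 0.232, "ty": 0.107, "tz": 0, "turn": 0},
    {"grip": 0.8, "tx": 0.233, "ty": 0.131, "tz": 0, "turn": 0},
    {"grip": 0.8, "tx": 0.23, "ty": 0.154, "tz": 0, "turn": 0},
    {"grip": 0.8, "tx": 0.224, "ty": 0.177, "tz": 0, "turn": 0},
    {"grip": 0.8, "tx": 0.214, "ty": 0.198, "tz": 0, "turn": 0},
    {"grip": 0.8, "tx": 0.201, "ty": 0.218, "tz": 0, "turn": 0},
    {"grip": 0.8, "tx": 0.185, "ty": 0.235, "tz": 0, "turn": 0},
    {"grip": 0.8, "tx": 0.167, "ty": 0.25, "tz": 0, "turn": 0},
  ],
)

```text
clock: 19.9
position: [0.6182, 0.066, 0.1951]
ee_rot: [-1.484, -2.768, 0.0]
force: [0.8, -3.6, -0.3]
width: 0.216
```

```bash
sed -i 's/\[.5845,.0154\]/[.5849,.0157]/' w.py; python3 -c "
from w import *
st();rows(np.arange(65,65+20*9,9))"
```

```text
phi 56.5 r 0.0603 z 0.1951 t 19.9 Ftan -2.62 Frad -2.57 Fz -0.34 w 0.216
[{"grip": 0.8, "tx": -0.02, "ty": 0.01, "tz": -0.0, "turn": 0}, {"grip": 0.8, "tx": -0.042, "ty": 0.018, "tz": -0.0, "turn": 0}, {"grip": 0.8, "tx": -0.065, "ty": 0.023, "tz": -0.0, "turn": 0}, {"grip": 0.8, "tx": -0.088, "ty": 0.024, "tz": -0.0, "turn": 0}, {"grip": 0.8, "tx": -0.112, "ty": 0.022, "tz": -0.0, "turn": 0}, {"grip": 0.8, "tx": -0.134, "ty": 0.015, "tz": -0.0, "turn": 0}, {"grip": 0.8, "tx": -0.156, "ty": 0.005, "tz": -0.0, "turn": 0}, {"grip": 0.8, "tx": -0.176, "ty": -0.008, "tz": -0.0, "turn": 0}, {"grip": 0.8, "tx": -0.193, "ty": -0.023, "tz": -0.0, "turn": 0}, {"grip": 0.8, "tx": -0.208, "ty": -0.042, "tz": -0.0, "turn": 0}, {"grip": 0.8, "tx": -0.219, "ty": -0.062, "tz": -0.0, "turn": 0}, {"grip": 0.8, "tx": -0.227, "ty": -0.084, "tz": -0.0, "turn": 0}, {"grip": 0.8, "tx": -0.232, "ty": -0.107, "tz": -0.0, "turn": 0}, {"grip": 0.8, "tx": -0.233, "ty": -0.131, "tz": -0.0, "turn": 0}, {"grip": 0.8, "tx": -0.23, "ty": -0.154, "tz": -0.0, "turn": 0}, {"grip": 0.8, "tx": -0.224, "ty": -0.177, "tz": -0.0, "turn": 0}, {"grip": 0.8, "tx": -0.214, "ty": -0.198, "tz": -0.0, "turn": 0}, {"grip": 0.8, "tx": -0.201, "ty": -0.218, "tz": -0.0, "turn": 0}, {"grip": 0.8, "tx": -0.185, "ty": -0.235, "tz": -0.0, "turn": 0}, {"grip": 0.8, "tx": -0.167, "ty": -0.25, "tz": -0.0, "turn": 0}]
```

Request:
drive_tool(
  increments=[
    {"grip": 0.8, "tx": -0.02, "ty": 0.01, "tz": 0, "turn": 0},
    {"grip": 0.8, "tx": -0.042, "ty": 0.018, "tz": 0, "turn": 0},
    {"grip": 0.8, "tx": -0.065, "ty": 0.023, "tz": 0, "turn": 0},
    {"grip": 0.8, "tx": -0.088, "ty": 0.024, "tz": 0, "turn": 0},
    {"grip": 0.8, "tx": -0.112, "ty": 0.022, "tz": 0, "turn": 0},
    {"grip": 0.8, "tx": -0.134, "ty": 0.015, "tz": 0, "turn": 0},
    {"grip": 0.8, "tx": -0.156, "ty": 0.005, "tz": 0, "turn": 0},
    {"grip": 0.8, "tx": -0.176, "ty": -0.008, "tz": 0, "turn": 0},
    {"grip": 0.8, "tx": -0.193, "ty": -0.023, "tz": 0, "turn": 0},
    {"grip": 0.8, "tx": -0.208, "ty": -0.042, "tz": 0, "turn": 0},
    {"grip": 0.8, "tx": -0.219, "ty": -0.062, "tz": 0, "turn": 0},
    {"grip": 0.8, "tx": -0.227, "ty": -0.084, "tz": 0, "turn": 0},
    {"grip": 0.8, "tx": -0.232, "ty": -0.107, "tz": 0, "turn": 0},
    {"grip": 0.8, "tx": -0.233, "ty": -0.131, "tz": 0, "turn": 0},
    {"grip": 0.8, "tx": -0.23, "ty": -0.154, "tz": 0, "turn": 0},
    {"grip": 0.8, "tx": -0.224, "ty": -0.177, "tz": 0, "turn": 0},
    {"grip": 0.8, "tx": -0.214, "ty": -0.198, "tz": 0, "turn": 0},
    {"grip": 0.8, "tx": -0.201, "ty": -0.218, "tz": 0, "turn": 0},
    {"grip": 0.8, "tx": -0.185, "ty": -0.235, "tz": 0, "turn": 0},
    {"grip": 0.8, "tx": -0.167, "ty": -0.25, "tz": 0, "turn": 0},
  ],
)

```text
clock: 21.9
position: [0.5521, -0.0347, 0.195]
ee_rot: [-1.484, -2.768, 0.0]
force: [-0.9, 3.5, 1.7]
width: 0.214
```

```bash
python3 -c "
from w import *
st();rows([245,254,263,272,281,290,298,306,313,319,324,328,330])"
```

```text
phi -123.0 r 0.0601 z 0.195 t 21.9 Ftan -2.68 Frad -2.39 Fz 1.75 w 0.214
[{"grip": 0.8, "tx": 0.018, "ty": -0.01, "tz": 0.0, "turn": 0}, {"grip": 0.8, "tx": 0.041, "ty": -0.018, "tz": 0.0, "turn": 0}, {"grip": 0.8, "tx": 0.064, "ty": -0.023, "tz": 0.0, "turn": 0}, {"grip": 0.8, "tx": 0.087, "ty": -0.024, "tz": 0.0, "turn": 0}, {"grip": 0.8, "tx": 0.111, "ty": -0.021, "tz": 0.0, "turn": 0}, {"grip": 0.8, "tx": 0.133, "ty": -0.015, "tz": 0.0, "turn": 0}, {"grip": 0.8, "tx": 0.152, "ty": -0.007, "tz": 0.0, "turn": 0}, {"grip": 0.8, "tx": 0.17, "ty": 0.005, "tz": 0.0, "turn": 0}, {"grip": 0.8, "tx": 0.184, "ty": 0.016, "tz": 0.0, "turn": 0}, {"grip": 0.8, "tx": 0.195, "ty": 0.027, "tz": 0.0, "turn": 0}, {"grip": 0.8, "tx": 0.203, "ty": 0.038, "tz": 0.0, "turn": 0}, {"grip": 0.8, "tx": 0.209, "ty": 0.046, "tz": 0.0, "turn": 0}, {"grip": 0.8, "tx": 0.212, "ty": 0.051, "tz": 0.0, "turn": 0}]
```

Request:
drive_tool(
  increments=[
    {"grip": 0.8, "tx": 0.018, "ty": -0.01, "tz": 0, "turn": 0},
    {"grip": 0.8, "tx": 0.041, "ty": -0.018, "tz": 0, "turn": 0},
    {"grip": 0.8, "tx": 0.064, "ty": -0.023, "tz": 0, "turn": 0},
    {"grip": 0.8, "tx": 0.087, "ty": -0.024, "tz": 0, "turn": 0},
    {"grip": 0.8, "tx": 0.111, "ty": -0.021, "tz": 0, "turn": 0},
    {"grip": 0.8, "tx": 0.133, "ty": -0.015, "tz": 0, "turn": 0},
    {"grip": 0.8, "tx": 0.152, "ty": -0.007, "tz": 0, "turn": 0},
    {"grip": 0.8, "tx": 0.17, "ty": 0.005, "tz": 0, "turn": 0},
    {"grip": 0.8, "tx": 0.184, "ty": 0.016, "tz": 0, "turn": 0},
    {"grip": 0.8, "tx": 0.195, "ty": 0.027, "tz": 0, "turn": 0},
    {"grip": 0.8, "tx": 0.203, "ty": 0.038, "tz": 0, "turn": 0},
    {"grip": 0.8, "tx": 0.207, "ty": 0.044, "tz": 0, "turn": 0},
  ],
)

```text
clock: 23.1
position: [0.6347, -0.0167, 0.1947]
ee_rot: [-1.483, -2.767, 0.002]
force: [-6.1, 1.8, 4.8]
width: 0.212
```

```bash
python3 -c "
from w import *
st();rows(np.arange(330,348.1,1.5))"
```

```text
phi -33.1 r 0.0594 z 0.1947 t 23.1 Ftan -1.78 Frad -6.11 Fz 4.76 w 0.212
[{"grip": 0.8, "tx": 0.005, "ty": 0.006, "tz": 0.001, "turn": 0}, {"grip": 0.8, "tx": 0.007, "ty": 0.009, "tz": 0.001, "turn": 0}, {"grip": 0.8, "tx": 0.009, "ty": 0.013, "tz": 0.001, "turn": 0}, {"grip": 0.8, "tx": 0.011, "ty": 0.016, "tz": 0.001, "turn": 0}, {"grip": 0.8, "tx": 0.013, "ty": 0.02, "tz": 0.001, "turn": 0}, {"grip": 0.8, "tx": 0.014, "ty": 0.024, "tz": 0.001, "turn": 0}, {"grip": 0.8, "tx": 0.016, "ty": 0.027, "tz": 0.001, "turn": 0}, {"grip": 0.8, "tx": 0.017, "ty": 0.031, "tz": 0.001, "turn": 0}, {"grip": 0.8, "tx": 0.018, "ty": 0.035, "tz": 0.001, "turn": 0}, {"grip": 0.8, "tx": 0.019, "ty": 0.038, "tz": 0.001, "turn": 0}, {"grip": 0.8, "tx": 0.02, "ty": 0.042, "tz": 0.001, "turn": 0}, {"grip": 0.8, "tx": 0.021, "ty": 0.046, "tz": 0.001, "turn": 0}, {"grip": 0.8, "tx": 0.022, "ty": 0.05, "tz": 0.001, "turn": 0}]
```

The stop must lie within the next 12–228° and the arm is stiff (about 10 N/mm). I'll turn the jaws to radial and keep them so, with a light grip so the pads slip tangentially and limit the force at the stop.

```bash
python3 -c "
from w import *
o=observe();print(o['joints'].round(3));y=R.from_rotvec(o['ee_rot']).as_matrix()[:,1];print(np.degrees(np.arctan2(y[1],y[0])))"
```

```text
[-0.512  0.509  0.703  1.574 -0.346  1.19   0.847]
33.625223136592794
```

Request:
drive_tool(
  increments=[
    {"grip": 0.8, "tx": 0, "ty": 0, "tz": 0, "turn": -0.12},
    {"grip": 0.8, "tx": 0, "ty": 0, "tz": 0, "turn": -0.25},
    {"grip": 0.8, "tx": 0, "ty": 0, "tz": 0, "turn": -0.38},
    {"grip": 0.8, "tx": 0, "ty": 0, "tz": 0, "turn": -0.5},
    {"grip": 0.8, "tx": 0, "ty": 0, "tz": 0, "turn": -0.62},
    {"grip": 0.8, "tx": 0, "ty": 0, "tz": 0, "turn": -0.75},
    {"grip": 0.8, "tx": 0, "ty": 0, "tz": 0, "turn": -0.88},
    {"grip": 0.8, "tx": 0, "ty": 0, "tz": 0, "turn": -1},
    {"grip": 0.8, "tx": 0, "ty": 0, "tz": 0, "turn": -1},
  ],
  newtons=8,
)

```text
clock: 24.0
position: [0.6362, -0.0174, 0.195]
ee_rot: [2.671, 1.653, 0.001]
force: [2.3, -0.2, 2.0]
width: 0.216
```

```bash
cat >> w.py <<'E'
def jaw():
    y=R.from_rotvec(observe()['ee_rot']).as_matrix()[:,1];return np.degrees(np.arctan2(y[1],y[0]))
def rrows(phis,Rr=.0598,g=0.8):   # jaws kept radial
    p=observe()['position'];j=jaw();out=[]
    for fd in phis:
        f=np.radians(fd);q=C+Rr*np.array([np.cos(f),np.sin(f)])
        t=(fd-j+90)%180-90
        if out: t=pt+((t-pt+90)%180-90)
        pt=t
        out.append({"grip":g,"tx":round((q[0]-p[0])/.4,3),"ty":round((q[1]-p[1])/.4,3),"tz":round((Z-p[2])/.4,3),"turn":round(t/60,3)})
    print(json.dumps(out).replace('-0.0,','0,'))
E
sed -i 's/.5849,.0157/.5847,.0157/' w.py
python3 -c "
from w import *
st();print(jaw(),observe()['joints'][6]);rrows(np.arange(-32,-18,1.5))"
```

```text
phi -32.7 r 0.0612 z 0.195 t 24.0 Ftan 1.04 Frad 2.04 Fz 2.04 w 0.216
-26.474494868067442 -0.04416494026684951
[{"grip": 0.8, "tx": -0.002, "ty": 0.003, "tz": 0, "turn": -0.092}, {"grip": 0.8, "tx": 0.0, "ty": 0.007, "tz": 0, "turn": -0.067}, {"grip": 0.8, "tx": 0.002, "ty": 0.01, "tz": 0, "turn": -0.042}, {"grip": 0.8, "tx": 0.004, "ty": 0.014, "tz": 0, "turn": -0.017}, {"grip": 0.8, "tx": 0.006, "ty": 0.017, "tz": 0, "turn": 0.008}, {"grip": 0.8, "tx": 0.007, "ty": 0.021, "tz": 0, "turn": 0.033}, {"grip": 0.8, "tx": 0.009, "ty": 0.024, "tz": 0, "turn": 0.058}, {"grip": 0.8, "tx": 0.01, "ty": 0.028, "tz": 0, "turn": 0.083}, {"grip": 0.8, "tx": 0.012, "ty": 0.032, "tz": 0, "turn": 0.108}, {"grip": 0.8, "tx": 0.013, "ty": 0.035, "tz": 0, "turn": 0.133}]
```

```bash
sed -i 's/Rr=.0598/Rr=.0613/' w.py; python3 -c "
from w import *
rrows(np.arange(-31,-20,1.5))"
```

```text
[{"grip": 0.8, "tx": 0.003, "ty": 0.004, "tz": 0, "turn": -0.075}, {"grip": 0.8, "tx": 0.005, "ty": 0.007, "tz": 0, "turn": -0.05}, {"grip": 0.8, "tx": 0.007, "ty": 0.011, "tz": 0, "turn": -0.025}, {"grip": 0.8, "tx": 0.008, "ty": 0.014, "tz": 0, "turn": -0.0}, {"grip": 0.8, "tx": 0.01, "ty": 0.018, "tz": 0, "turn": 0.025}, {"grip": 0.8, "tx": 0.012, "ty": 0.022, "tz": 0, "turn": 0.05}, {"grip": 0.8, "tx": 0.013, "ty": 0.025, "tz": 0, "turn": 0.075}, {"grip": 0.8, "tx": 0.015, "ty": 0.029, "tz": 0, "turn": 0.1}]
```

Request:
drive_tool(
  increments=[
    {"grip": 0.8, "tx": 0.003, "ty": 0.004, "tz": 0, "turn": -0.075},
    {"grip": 0.8, "tx": 0.005, "ty": 0.007, "tz": 0, "turn": -0.05},
    {"grip": 0.8, "tx": 0.007, "ty": 0.011, "tz": 0, "turn": -0.025},
    {"grip": 0.8, "tx": 0.008, "ty": 0.014, "tz": 0, "turn": 0},
    {"grip": 0.8, "tx": 0.01, "ty": 0.018, "tz": 0, "turn": 0.025},
    {"grip": 0.8, "tx": 0.012, "ty": 0.022, "tz": 0, "turn": 0.05},
    {"grip": 0.8, "tx": 0.013, "ty": 0.025, "tz": 0, "turn": 0.075},
    {"grip": 0.8, "tx": 0.015, "ty": 0.029, "tz": 0, "turn": 0.1},
  ],
)

```text
clock: 24.8
position: [0.6422, -0.0058, 0.1951]
ee_rot: [2.578, 1.794, 0.001]
force: [-3.0, -1.7, 1.9]
width: 0.216
```

```bash
python3 -c "
from w import *
st();print(jaw());rrows(np.arange(-19,-8,1.5))"
```

```text
phi -20.5 r 0.0614 z 0.1951 t 24.8 Ftan -2.67 Frad -2.23 Fz 1.9 w 0.216
-20.334620997808543
[{"grip": 0.8, "tx": 0.001, "ty": 0.004, "tz": 0, "turn": 0.022}, {"grip": 0.8, "tx": 0.002, "ty": 0.008, "tz": 0, "turn": 0.047}, {"grip": 0.8, "tx": 0.004, "ty": 0.011, "tz": 0, "turn": 0.072}, {"grip": 0.8, "tx": 0.005, "ty": 0.015, "tz": 0, "turn": 0.097}, {"grip": 0.8, "tx": 0.006, "ty": 0.019, "tz": 0, "turn": 0.122}, {"grip": 0.8, "tx": 0.006, "ty": 0.023, "tz": 0, "turn": 0.147}, {"grip": 0.8, "tx": 0.007, "ty": 0.027, "tz": 0, "turn": 0.172}, {"grip": 0.8, "tx": 0.008, "ty": 0.031, "tz": 0, "turn": 0.197}]
```

Request:
drive_tool(
  increments=[
    {"grip": 0.8, "tx": 0.001, "ty": 0.004, "tz": 0, "turn": 0.022},
    {"grip": 0.8, "tx": 0.002, "ty": 0.008, "tz": 0, "turn": 0.047},
    {"grip": 0.8, "tx": 0.003, "ty": 0.011, "tz": 0, "turn": 0.072},
    {"grip": 0.8, "tx": 0.004, "ty": 0.015, "tz": 0, "turn": 0.097},
    {"grip": 0.8, "tx": 0.005, "ty": 0.019, "tz": 0, "turn": 0.122},
    {"grip": 0.8, "tx": 0.006, "ty": 0.023, "tz": 0, "turn": 0.147},
    {"grip": 0.8, "tx": 0.007, "ty": 0.027, "tz": 0, "turn": 0.172},
  ],
)

```text
clock: 25.5
position: [0.6449, 0.0051, 0.195]
ee_rot: [2.405, 2.021, 0.001]
force: [-1.5, -1.9, 1.6]
width: 0.218
```

```bash
sed -i 's/Rr=.0613/Rr=.0611/' w.py; python3 -c "
from w import *
st();p=np.degrees(np.arctan2(*(observe()['position'][:2]-C)[::-1]));rrows(p+np.arange(1.5,11,1.5))"
```

```text
phi -9.9 r 0.0611 z 0.195 t 25.5 Ftan -2.18 Frad -1.15 Fz 1.55 w 0.218
[{"grip": 0.8, "tx": 0.001, "ty": 0.004, "tz": 0, "turn": 0.024}, {"grip": 0.8, "tx": 0.001, "ty": 0.008, "tz": 0, "turn": 0.049}, {"grip": 0.8, "tx": 0.001, "ty": 0.012, "tz": 0, "turn": 0.074}, {"grip": 0.8, "tx": 0.002, "ty": 0.016, "tz": 0, "turn": 0.099}, {"grip": 0.8, "tx": 0.002, "ty": 0.02, "tz": 0, "turn": 0.124}, {"grip": 0.8, "tx": 0.002, "ty": 0.024, "tz": 0, "turn": 0.149}, {"grip": 0.8, "tx": 0.002, "ty": 0.028, "tz": 0, "turn": 0.174}]
```

Request:
drive_tool(
  increments=[
    {"grip": 0.8, "tx": 0.001, "ty": 0.004, "tz": 0, "turn": 0.024},
    {"grip": 0.8, "tx": 0.001, "ty": 0.008, "tz": 0, "turn": 0.049},
    {"grip": 0.8, "tx": 0.001, "ty": 0.012, "tz": 0, "turn": 0.074},
    {"grip": 0.8, "tx": 0.002, "ty": 0.016, "tz": 0, "turn": 0.099},
    {"grip": 0.8, "tx": 0.002, "ty": 0.02, "tz": 0, "turn": 0.124},
    {"grip": 0.8, "tx": 0.002, "ty": 0.024, "tz": 0, "turn": 0.149},
    {"grip": 0.8, "tx": 0.002, "ty": 0.028, "tz": 0, "turn": 0.174},
  ],
)

```text
clock: 26.2
position: [0.6456, 0.0165, 0.195]
ee_rot: [2.208, 2.234, 0.001]
force: [-2.3, -1.8, 0.9]
width: 0.217
```

```bash
cat > n.py <<'E'
from w import *
st();p=np.degrees(np.arctan2(*(observe()['position'][:2]-C)[::-1]));rrows(p+np.arange(1.6,11.3,1.6))
E
python3 n.py
```

```text
phi 0.7 r 0.0609 z 0.195 t 26.2 Ftan -1.81 Frad -2.37 Fz 0.94 w 0.217
[{"grip": 0.8, "tx": 0.0, "ty": 0.004, "tz": 0.0, "turn": 0.027}, {"grip": 0.8, "tx": 0.0, "ty": 0.009, "tz": 0.0, "turn": 0.054}, {"grip": 0.8, "tx": 0, "ty": 0.013, "tz": 0.0, "turn": 0.081}, {"grip": 0.8, "tx": -0.001, "ty": 0.017, "tz": 0.0, "turn": 0.107}, {"grip": 0.8, "tx": -0.001, "ty": 0.021, "tz": 0.0, "turn": 0.134}, {"grip": 0.8, "tx": -0.002, "ty": 0.025, "tz": 0.0, "turn": 0.161}, {"grip": 0.8, "tx": -0.003, "ty": 0.03, "tz": 0.0, "turn": 0.187}]
```

Request:
drive_tool(
  increments=[
    {"grip": 0.8, "tx": 0, "ty": 0.004, "tz": 0, "turn": 0.027},
    {"grip": 0.8, "tx": 0, "ty": 0.009, "tz": 0, "turn": 0.054},
    {"grip": 0.8, "tx": 0, "ty": 0.013, "tz": 0, "turn": 0.081},
    {"grip": 0.8, "tx": -0.001, "ty": 0.017, "tz": 0, "turn": 0.107},
    {"grip": 0.8, "tx": -0.001, "ty": 0.021, "tz": 0, "turn": 0.134},
    {"grip": 0.8, "tx": -0.002, "ty": 0.025, "tz": 0, "turn": 0.161},
    {"grip": 0.8, "tx": -0.003, "ty": 0.03, "tz": 0, "turn": 0.187},
  ],
)

```text
clock: 26.9
position: [0.6439, 0.0261, 0.1949]
ee_rot: [1.979, 2.439, -0.003]
force: [-4.7, -8.7, 0.8]
width: 0.216
```

```bash
python3 n.py
```

```text
phi 10.0 r 0.0601 z 0.1949 t 26.9 Ftan -7.76 Frad -6.15 Fz 0.81 w 0.216
[{"grip": 0.8, "tx": 0.002, "ty": 0.005, "tz": 0.0, "turn": -0.005}, {"grip": 0.8, "tx": 0.001, "ty": 0.009, "tz": 0.0, "turn": 0.021}, {"grip": 0.8, "tx": 0, "ty": 0.013, "tz": 0.0, "turn": 0.048}, {"grip": 0.8, "tx": -0.001, "ty": 0.017, "tz": 0.0, "turn": 0.075}, {"grip": 0.8, "tx": -0.003, "ty": 0.021, "tz": 0.0, "turn": 0.101}, {"grip": 0.8, "tx": -0.004, "ty": 0.025, "tz": 0.0, "turn": 0.128}, {"grip": 0.8, "tx": -0.005, "ty": 0.029, "tz": 0.0, "turn": 0.155}]
```

The drag jumped to 7.8 N and the arm lags at about 787° (2.19 turns, about 4.4 mm). That looks like the stop. I'll firm the grip and push in small steps to check.

Request:
drive_tool(
  increments=[
    {"grip": 0.8, "tx": 0, "ty": 0, "tz": 0, "turn": 0},
    {"grip": 0.8, "tx": 0, "ty": 0, "tz": 0, "turn": 0},
    {"grip": 0.8, "tx": 0, "ty": 0.002, "tz": 0, "turn": 0},
    {"grip": 0.8, "tx": -0.001, "ty": 0.004, "tz": 0, "turn": 0},
    {"grip": 0.8, "tx": -0.001, "ty": 0.004, "tz": 0, "turn": 0},
  ],
  newtons=40,
)

```text
clock: 27.4
position: [0.6438, 0.026, 0.1951]
ee_rot: [1.979, 2.436, -0.005]
force: [0.4, -7.4, 1.0]
width: 0.209
```

```bash
python3 -c "
from w import *
st()"
```

```text
phi 9.9 r 0.06 z 0.1951 t 27.4 Ftan -7.34 Frad -0.89 Fz 0.97 w 0.209
```

The pose did not move under a 1.6 mm push (about 4.5 N/mm), so this is the stop. Now nip with a ramp to about 15 N and hold.

Request:
drive_tool(
  increments=[
    {"grip": 0.8, "tx": -0.001, "ty": 0.004, "tz": 0, "turn": 0},
    {"grip": 0.8, "tx": -0.001, "ty": 0.005, "tz": 0, "turn": 0},
    {"grip": 0.8, "tx": -0.001, "ty": 0.006, "tz": 0, "turn": 0},
    {"grip": 0.8, "tx": -0.001, "ty": 0.007, "tz": 0, "turn": 0},
    {"grip": 0.8, "tx": -0.001, "ty": 0.007, "tz": 0, "turn": 0},
    {"grip": 0.8, "tx": -0.001, "ty": 0.008, "tz": 0, "turn": 0},
    {"grip": 0.8, "tx": -0.001, "ty": 0.008, "tz": 0, "turn": 0},
    {"grip": 0.8, "tx": -0.001, "ty": 0.008, "tz": 0, "turn": 0},
  ],
)

```text
clock: 28.2
position: [0.6437, 0.0264, 0.1951]
ee_rot: [1.979, 2.432, -0.008]
force: [0.5, -9.5, -1.2]
width: 0.212
```

```bash
python3 -c "
from w import *
st()"
```

```text
phi 10.3 r 0.0599 z 0.1951 t 28.2 Ftan -9.48 Frad -1.18 Fz -1.17 w 0.212
```

Request:
drive_tool(
  increments=[
    {"grip": 0.8, "tx": -0.001, "ty": 0.007, "tz": 0, "turn": 0},
    {"grip": 0.8, "tx": -0.001, "ty": 0.008, "tz": 0, "turn": 0},
    {"grip": 0.8, "tx": -0.001, "ty": 0.009, "tz": 0, "turn": 0},
    {"grip": 0.8, "tx": -0.002, "ty": 0.01, "tz": 0, "turn": 0},
    {"grip": 0.8, "tx": -0.002, "ty": 0.011, "tz": 0, "turn": 0},
    {"grip": 0.8, "tx": -0.002, "ty": 0.011, "tz": 0, "turn": 0},
    {"grip": 0.8, "tx": -0.002, "ty": 0.011, "tz": 0, "turn": 0},
    {"grip": 0.8, "tx": -0.002, "ty": 0.011, "tz": 0, "turn": 0},
    {"grip": 0.8, "tx": -0.002, "ty": 0.011, "tz": 0, "turn": 0},
  ],
)

```text
clock: 29.1
position: [0.6437, 0.0268, 0.1953]
ee_rot: [1.98, 2.426, -0.012]
force: [1.6, -13.1, -2.3]
width: 0.208
```

```bash
python3 -c "
from w import *
st();print(observe()['ft_torque'])"
```

```text
phi 10.7 r 0.06 z 0.1953 t 29.1 Ftan -13.12 Frad -0.85 Fz -2.32 w 0.208
[-2.74826919e+00 -3.29907842e-01  5.65439509e-04]
```

Request:
drive_tool(
  increments=[
    {"grip": 0.8, "tx": -0.002, "ty": 0.01, "tz": -0.002, "turn": 0},
    {"grip": 0.8, "tx": -0.002, "ty": 0.011, "tz": -0.002, "turn": 0},
    {"grip": 0.8, "tx": -0.002, "ty": 0.012, "tz": -0.002, "turn": 0},
    {"grip": 0.8, "tx": -0.002, "ty": 0.012, "tz": -0.002, "turn": 0},
    {"grip": 0.8, "tx": -0.002, "ty": 0.012, "tz": -0.002, "turn": 0},
    {"grip": 0.8, "tx": -0.002, "ty": 0.012, "tz": -0.002, "turn": 0},
    {"grip": 0.8, "tx": -0.002, "ty": 0.012, "tz": -0.002, "turn": 0},
    {"grip": 0.8, "tx": -0.002, "ty": 0.012, "tz": -0.002, "turn": 0},
  ],
)

```text
clock: 29.9
position: [0.6438, 0.0269, 0.1952]
ee_rot: [1.981, 2.418, -0.016]
force: [2.6, -14.0, 0.0]
width: 0.21
```

```bash
python3 -c "
from w import *
st()"
```

```text
phi 10.7 r 0.0602 z 0.1952 t 29.9 Ftan -14.21 Frad -0.06 Fz 0.01 w 0.21
```

Request:
drive_tool(
  increments=[
    {"grip": 0.8, "tx": -0.002, "ty": 0.012, "tz": -0.002, "turn": 0},
    {"grip": 0.8, "tx": -0.002, "ty": 0.013, "tz": -0.002, "turn": 0},
    {"grip": 0.8, "tx": -0.002, "ty": 0.014, "tz": -0.002, "turn": 0},
    {"grip": 0.8, "tx": -0.002, "ty": 0.014, "tz": -0.002, "turn": 0},
    {"grip": 0.8, "tx": -0.002, "ty": 0.014, "tz": -0.002, "turn": 0},
    {"grip": 0.8, "tx": -0.002, "ty": 0.014, "tz": -0.002, "turn": 0},
    {"grip": 0.8, "tx": -0.002, "ty": 0.014, "tz": -0.002, "turn": 0},
    {"grip": 0.8, "tx": -0.002, "ty": 0.014, "tz": -0.002, "turn": 0},
  ],
)

```text
clock: 30.7
position: [0.6439, 0.0271, 0.1951]
ee_rot: [1.982, 2.41, -0.021]
force: [1.1, -16.3, 1.7]
width: 0.208
```

```bash
python3 -c "
from w import *
st()"
```

```text
phi 10.9 r 0.0603 z 0.1951 t 30.7 Ftan -16.19 Frad -1.94 Fz 1.72 w 0.208
```

Held at 16 N against the stop. Now I'll relax the push, open slightly, and lift clear.

Request:
drive_tool(
  increments=[
    {"grip": 0.8, "tx": -0.001, "ty": 0.009, "tz": 0, "turn": 0},
    {"grip": 0.8, "tx": 0, "ty": 0.004, "tz": 0, "turn": 0},
    {"grip": 0.8, "tx": 0, "ty": 0.001, "tz": 0, "turn": 0},
    {"grip": 0.8, "tx": 0, "ty": 0, "tz": 0, "turn": 0},
    {"grip": 0.35, "tx": 0, "ty": 0, "tz": 0, "turn": 0},
    {"grip": 0.35, "tx": 0, "ty": 0, "tz": 0, "turn": 0},
    {"grip": 0.35, "tx": 0, "ty": 0, "tz": 0, "turn": 0},
    {"grip": 0.35, "tx": 0, "ty": 0, "tz": 0, "turn": 0},
  ],
)

```text
clock: 31.5
position: [0.6441, 0.0279, 0.1951]
ee_rot: [1.981, 2.411, -0.02]
force: [-0.5, -0.6, 0.9]
width: 0.325
```

```bash
python3 -c "
from w import *
st()"
```

```text
phi 11.6 r 0.0606 z 0.1951 t 31.5 Ftan -0.54 Frad -0.6 Fz 0.93 w 0.325
```

Request:
drive_tool(
  increments=[
    {"grip": 0.35, "tx": 0, "ty": 0, "tz": 0.02, "turn": 0},
    {"grip": 0.35, "tx": 0, "ty": 0, "tz": 0.07, "turn": 0},
    {"grip": 0.35, "tx": 0, "ty": 0, "tz": 0.15, "turn": 0},
    {"grip": 0.35, "tx": 0, "ty": 0, "tz": 0.25, "turn": 0},
    {"grip": 0.35, "tx": 0, "ty": 0, "tz": 0.35, "turn": 0},
    {"grip": 0.35, "tx": -0.1, "ty": 0.1, "tz": 0.4, "turn": 0},
    {"grip": 0.35, "tx": -0.2, "ty": 0.3, "tz": 0.4, "turn": 0},
    {"grip": 0.35, "tx": -0.3, "ty": 0.6, "tz": 0.4, "turn": 0},
    {"grip": 0.35, "tx": -0.3, "ty": 0.6, "tz": 0.4, "turn": 0},
    {"grip": 0.35, "tx": -0.3, "ty": 0.6, "tz": 0.4, "turn": 0},
    {"grip": 0.35, "tx": -0.3, "ty": 0.6, "tz": 0.4, "turn": 0},
    {"grip": 0.35, "tx": -0.3, "ty": 0.6, "tz": 0.4, "turn": 0},
  ],
)

```text
clock: 32.7
position: [0.5219, 0.2734, 0.355]
ee_rot: [1.972, 2.42, -0.019]
force: [-0.5, 0.4, -0.2]
width: 0.323
```

```bash
python3 - <<'E'
from h import *
o=observe();print(o['position'],o['force'],o['clock'])
s=get_image('side');cv2.imwrite('pics/s11.png',s[...,::-1])
f=np.radians(10.3)
u=proj('side',[.5855+.06*np.cos(f),.015+.06*np.sin(f),.276]);v=proj('side',[.5855,.015,.245]);print(u,v)
g=cv2.cvtColor(s,cv2.COLOR_RGB2GRAY)
def hub(im):
    x,y=int(v[0])-14,int(v[1])-14
    _,m=cv2.threshold(cv2.cvtColor(im,cv2.COLOR_RGB2GRAY)[y:y+28,x:x+28],140,255,0)
    return [(c[0]+x,c[1]+y,a[4]) for c,a in zip(cv2.connectedComponentsWithStats(m)[3][1:],cv2.connectedComponentsWithStats(m)[2][1:]) if a[4]>15]
print('bright',hub(s))
print(g[int(u[1])-6:int(u[1])+22:2,int(u[0])-14:int(u[0])+15:2])
# bystanders: change against first picture
d=cv2.absdiff(cv2.cvtColor(cv2.imread('pics/side0.png'),cv2.COLOR_BGR2GRAY),g)
for n,(a,b) in dict(jarA=(380,258),jarB=(421,294),tkey=(260,298),marker=(360,242),forceps=(272,378),spray=(166,200)).items():print(n,int(d[b-14:b+14,a-14:a+14].mean()))
E
```

```text
[0.52189399 0.27342474 0.35504287] [-0.50632479  0.35059496 -0.20042919] 32.7
[311.45033966 143.9852505 ] [294.40850716 164.35614946]
bright [(np.float64(296.7260273972603), np.float64(165.65753424657535), np.int32(146))]
[[ 62  97 116 119 123 125 125 114  84  71  73  71  70 157 225]
 [ 60  98 117 124 123 125 122 113  82  75  69  86 112 103 127]
 [ 51  98 116 121 123 126 120 121  80 107 125 100  75  76 178]
 [ 55 102 116 120 125 123 114 102  83  83  79  77  78  75 177]
 [ 51 105 115 128 136 121  92  63  93 101  67  81  81  70 234]
 [120 125 121  95  72  68  78  56  70  70  58  84  78  78  71]
 [ 67  78  61  71  75  77  73  53  58  61  58  80  79  77  78]
 [ 72  71  72  74  71  75  75  49  61  62  56  78  75  81  98]
 [ 70  72  73  81  73  71  74  58  53  59  57  90 133 190 180]
 [ 69  72  74  73  67  77  72  58  55  60  74 171 155 100 112]
 [ 68  70  74  68  73  74  68  59  58  58  61 104 106 112 113]
 [ 54  71  70  75  73  61  54  58  60  60  80 117 115 121 110]
 [208  93  66  61  55  54  57  59  54  53  89 109 122 117 117]
 [209 228 125  39  56  54  49  55  53  53  93 116 105 117 119]]
jarA 2
jarB 2
tkey 3
marker 3
forceps 3
spray 7
```

Grip and hub blobs are 2–3 px off prediction, so I'll do one more numeric check of the hub's top face.

```bash
python3 - <<'E'
from h import *
s=np.mean([get_image('side').astype(np.float32) for _ in range(3)],0).mean(2)
print(s[152:182:2,280:318:2].astype(int))
for th in(130,150,170,185):
    m=(s>th).astype(np.uint8);l=cv2.connectedComponents(m)[1];i=l[164,296]
    if i==0: continue
    ct=max(cv2.findContours((l==i).astype(np.uint8),0,1)[0],key=cv2.contourArea)
    P=np.array([plane('side',q,.245)[:2]*1e3 for q in ct[:,0].astype(float)],np.float32)
    print(th,cv2.minAreaRect(P),[proj('side',[.5855,.015,z]).round(1) for z in(.245,)])
E
```

```text
[[ 54  54  58  66  64  66  66  64  65  66  72  71  74  72  74  61  56  59
   58]
 [ 55  57  55  54  64  67  66  65  67  68  70  73  70  70  77  61  59  56
   53]
 [ 53  54  56  56  59  63  70  70  65  71  71  72  73  72  74  56  59  54
   51]
 [ 55  57  56  60  54  55  63  62  60  70  69  72  74  73  70  55  56  58
   57]
 [ 57  58  57  56  55  46  66 190 193  72  67  70  67  58  56  55  57  55
   48]
 [ 55  54  55  39  84 191 223 213 211 214 117  45  51  55  57  59  56  55
   48]
 [ 54  56  49 187 225 212 211 213 210 209 225 159  45  41  98  51  56  57
   41]
 [ 56  55  51  79 185 218 211 211 212 215 221 178 120 211 242 133  46  40
   93]
 [ 54  56  51  86  80 147 222 217 218 165 101  86 220 230 229 238 221 146
  139]
 [ 47  52  52 109  87  84 124 152  97  90  96  92 226 232 239 212 130 107
  109]
 [ 69  53  52  87 115  86  87  96  90  99 107  87 215 193 102  99 111  87
   66]
 [118  54  51  92  92  92  90  95  98  99  94  91  98 105 108 105  69  45
   53]
 [137 134  47  94  90  91  88 104  94  95  96  95 104  89  58 115 140 108
   46]
 [135 125 173 165  85  91  90  93  95  95  94  96  97 113 143 138 216 242
  147]
 [219 231 232 174 133  86  91  93  93  95 100  93 132 138 215 234 234 236
  198]]
130 ((593.2214965820312, -0.9746818542480469), (45.260860443115234, 77.5948486328125), 35.7595100402832) [array([294.4, 164.4])]
150 ((589.1017456054688, 0.6526298522949219), (38.75083541870117, 65.83362579345703), 21.059080123901367) [array([294.4, 164.4])]
170 ((584.8085327148438, 14.63441276550293), (31.553173065185547, 33.16763687133789), 3.2174243927001953) [array([294.4, 164.4])]
185 ((584.680908203125, 14.55398941040039), (31.86576271057129, 30.158702850341797), 4.765737056732178) [array([294.4, 164.4])]
```

The earlier blob had merged with the arm. Taken alone, the hub's top face at the home height is centred at (584.8, 14.6) mm, which matches the measured square (584.9, 14.6). Signing off.

```bash
python3 -c "
from cell import *
print(sign_off())"
```

```text
the job is handed in; nothing more can be done
None
```

I fitted the crank on the square and wound it anticlockwise by its grip for about 787° (2.19 turns) until it met a hard stop. I then nipped it up, let go and handed the job in at about 33 s. No verdict was reported.

- **Stop and nip:** The drag rose from about 2.5 N to 7.8 N, and the crank did not move under further push. I ramped the push up in stages to about 14 N and then 16 N, each held for about half a second. No reading went over 16.5 N, but I only saw the force at the end of each move.
- **Seating:** After release, the hub's top face, taken at its fully-home height, was centred at (584.8, 14.6) mm. I had measured the square at (584.9, 14.6) mm. A first check came out 2–3 px off because the hub blob had merged with the crank's arm; the hub taken alone agreed.
- **Other things:** The image patches around the jars, T-key, marker and forceps were unchanged. The spray patch differed slightly more, probably from the robot's shadow. I did not check the cassette separately. The robot was clear of everything at the end.
- **Disagreement:** The reported tool height read about 40 mm lower than the real fingertips, so the first grasp closed above the hub without touching it. I corrected for this using the pictures and by feeling my way down.
- **Not checked:** I did not measure the carriage height directly. That it is on its stop rests on the felt stop and on the turn count, which corresponds to 4.4 mm of travel, within the stated 4.2–5.4 mm.

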